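# Load the drop-front paint carrier: jars in a row, tape rolls off the post

### The arm

A 7-joint arm with a two-finger parallel gripper is mounted at the origin on a cart in front of the work surface, level with it; the furniture and walls round the work are solid. World frame = base frame: x ahead of the robot, y to its left, z up, the work surface at z = 0. Lengths are in m, angles in rad, forces in N, time in s.
With the tool pointing down it reaches from about 0.35 to 0.9 m from the base axis. Payload 19.9 kg.
Tool frame: the origin (TCP) lies midway between the tips of the shut fingers; the grasp point (between the pads) lies 19 mm behind it; z points along the fingers, y is the direction in which the jaws open and shut (so a half turn about z gives the same grasp; the last joint's range is limited). The gripper opens to 85 mm and grips with 20 to 120 N. Pads are 22 mm wide; open, the fingers measure 114 mm over their backs; the gripper's body (76 mm by 85 mm) begins 54 mm behind the grasp point. The pads swing forward as they close: fully open they stand 13 mm farther back than shut.
Start: joints at [-1.204, 0.417, -0.01, 1.614, 0.005, 1.111, -0.053], TCP at [0.248, 0.574, 0.231] pointing down, gripper open.
Joint ranges: [-2.81, 2.81], [-0.39, 2.02], [-1.27, 1.25], [0.06, 2.57], [-1.19, 4.33], [0.19, 2], [-2.82, 2.82]. Speed limits (rad/s): [1.89, 1.89, 2.39, 2.39, 3.01, 3.01, 3.01].

### API

Orientations are given as [roll, pitch, yaw] about the fixed x, y, z axes, in that order (R = Rz(yaw) Ry(pitch) Rx(roll)).
In Python, from station import arm, imaging, workorder gives the robot as it stands.
- The arm moves only by the shell command python3 -m crank 'ROWS'. ROWS is JSON, a list of rows, each an object of numbers: "gripper": the gripper's target within -1 to 1 (fully open at 1, half-way at 0, shut at -1); "dx", "dy", "dz": the shift along the tool's x, y, z in cm; "yaw": the turn about the tool's z in rad. In form: [{"gripper": .., "dx": .., "dy": .., "dz": .., "yaw": ..}, ...]. A call has 1 to 8 rows; each row shifts and turns the pose as measured when the row begins, along the tool's axes as they then stand; what a row does not reach is not made up. A row lasts 1/10 s, in which the tool goes at most 50 mm and 8.59 degrees, less where a joint would pass 70% of its speed; a pose out of reach is approached as far as the arm can. A call is refused whole if a number of a shift passes 5 or a number of a turn 0.15, either way. A call with a gripper value outside its range is refused whole. The fingers move at their own pace and stop on an object; the grip force is fixed at half the most. Time passes only in rows, so rows that do not move let the fingers close. It gives the time, the measured TCP pose, the force and the opening at its end, in the units of the state.
- arm.state(): the state, without advancing time (a new reading comes with each control period).
- imaging.camera(name): name is "scene" or "side" or "wrist"; returns a dict with "img" (384x512x3 uint8, blue, green, red), "fx", "fy", "cx", "cy" (pixels), "xyz" and "attitude" of the camera in the world; the wrist camera has in their place "mount" (4x4, takes a point from camera to tool coordinates, whose origin is the TCP and whose axes are the flange's). Camera axes: x right, y up, looking along -z (the intrinsics and any distortion apply to the point x, -y, -z); pixel columns grow to the right and rows downward; lengths in m; the calibration is good to about 2 mm. A picture is of the moment at which its call begins: read the wrist's pose just before it. There is no depth.
- workorder.finish_job(): hands the job in, once; it reports no verdict.
The state is a dict: "time": time; "joint_pos": joint angles; "qd": joint speeds; "effort": joint torques, N m; "tool_pos": TCP position; "eef_rot": TCP orientation; "ft_force": force on the tool from outside, world axes, zero at the start; "wrist_torque": the same for the moment, N m; "grip_width": finger opening in m.
Only numpy, scipy, OpenCV 4.12 (cv2) and the standard library are available. Lean on these libraries where they do the work, as an engineer would, in place of code of your own. Each camera call takes 0.05 s, during which the arm holds its last target. There are 200 camera calls.

### The job

Load the wooden carrier for club night: let down its front flap and stand the three or four round paint jars that are out on the front of the cutting mat, between the vice and the carrier, upright in its front channel, in one closed-up row with less than a finger's width between neighbours. Slide the masking tape rolls up off the post and lay them flat, side by side in a row in the middle of the cork deck behind, again less than a finger's width apart and not stacked. When the jars are in, shut the flap fully so that nothing can fall out; leave the other things on the bench as they are.

Things in the scene. Friction and masses are not known exactly. Their poses are not given: they have to be found in the camera images.
- row_mid (a point): floor centre of the jar channel (front, lower shelf, 20 mm above the bench) of the fixed wooden carrier, 180x230 mm. x: from the flap to the back, y: along the channel, z: up. Channel 210 mm long between end cheeks 30 mm high; clear from x = -26 mm (closed flap) to +26 mm (batten 8 mm wide and high); step to the tape deck at x = +52 mm
- tape_deck_mid (a point): centre of the top of the carrier's cork tape deck (rear, upper shelf), 95 mm behind row_mid and 22 mm higher (42 mm above the bench), same axes; from x = -43 mm (open edge) to +50 mm (a back lip 4 mm high), 210 mm long (y) between the end cheeks, which stand 27 mm above it
- flap (a joint): the carrier's front flap, a board 230 mm long, 44 mm high, 8 mm thick, hinged along its lower edge; 0 = upright, shut; grows to 0.75 rad as its top tips forward, away from the jar channel; stays where it is left (stiff hinge, about 0.03 N m)
- flap_hinge (a point): middle of the flap's hinge line, along y; 30 mm in front of row_mid at the same height; same axes as row_mid
- flap_edge (a point): middle of the flap's top edge (8 mm thick, free of hardware; a thin brass pull plate is let into the front face below it), 44 mm from the hinge line. It can be pinched from above, or pushed over by fingertips put down into the empty channel behind it; to shut it, fingertips in front of it follow it up
- lamp_lens (a point): centre of the lens of the magnifier lamp, fixed; its ring is 150 mm across and hangs 180 to 245 mm above the bench between the mat's two sides, and its neck runs from it to the back left, 240 mm up and higher: lead the hand round in front of it
- post_top (a point): top of the upright tape post, 80 mm above the bench, fixed: a wooden dowel 17 mm across on a shoulder 44 mm wide and 30 mm high, with a round foot 72 mm wide and 14 mm high. The tape rolls are stacked on the shoulder round the dowel
- jar_amber_mid (a point): round paint jar, amber-yellow paint, black cap; 34 mm across, 67 mm high, 60 g, may be absent; point half-way up on its axis, z = its upward axis; sides straight for the lower 50 mm
- jar_navy_mid (a point): round paint jar, navy-blue paint, black cap; 34 mm across, 68 mm high, 60 g, may be absent; point half-way up on its axis, z = its upward axis; sides straight for the lower 52 mm
- jar_bluecap_mid (a point): round paint jar, brown paint, blue cap; 38 mm across, 51 mm high, 60 g, may be absent; point half-way up on its axis, z = its upward axis; sides straight for the lower 41 mm
- jar_whitecap_mid (a point): round paint jar, brown paint, white cap; 43 mm across, 55 mm high, 60 g, may be absent; point half-way up on its axis, z = its upward axis; sides straight for the lower 46 mm
- jar_grey_mid (a point): round paint jar, grey paint, black cap; 39 mm across, 60 mm high, 60 g, may be absent; point half-way up on its axis, z = its upward axis; sides straight for the lower 50 mm
- tape_a_mid (a point): roll of yellow masking tape, 60 mm across, 12 mm thick, bore about 26 mm, 50 g; starts on the post, lowest (underside 30 mm above the bench); point at its centre, half-way through its thickness, z = its axis
- tape_b_mid (a point): roll of orange-yellow masking tape, 56 mm across, 15 mm thick, bore about 26 mm, 50 g; starts on the post, second (underside 42 mm above the bench); point at its centre, half-way through its thickness, z = its axis
- tape_c_mid (a point): roll of yellow masking tape, 60 mm across, 12 mm thick, bore about 26 mm, 50 g; starts on the post, on top (underside 57 mm above the bench); point at its centre, half-way through its thickness, z = its axis
- rinse_cup: small grey steel cup, 45 mm across and high, bystander; origin under its centre
- glue_bottle: white glue bottle with a thin blue nozzle, 30 mm across, 90 mm high, bystander; origin under its centre
- carton: small printed card box, 45x58x52 mm, bystander; origin under its centre

How it is judged:
By the outcome, as a careful person would: the job done as asked, in the order asked, and still so for the second after the job is handed in, with the robot touching nothing.
Of jar_amber, jar_navy, jar_bluecap, jar_whitecap, jar_grey only 3 to 4 are there at a start; the rules pass over those that are not, and their reading is None.
At some moment in a run one of tape_a, tape_b, tape_c may be knocked a few centimetres aside while the robot is not near it.
Once in a run the grip may slacken for a moment while it holds something.
It also fails if it takes over 210 s, if anything falls off the work surface, if the arm or the gripper's body presses on something with over 40 N, if the wrist force passes 120 N, or if a joint passes its speed limit or range.

## Working session

There is one attempt and no reset: what is moved stays moved. The work goes in short steps, Python scripts to look and compute and a shell command to move; the robot and the scene stay as the last step left them, time stands still between calls to the robot, and variables do not carry over. Pictures are saved under pics/ and viewed, about 12 in all and at most 16, crops included, and the job is handed in when it is done.

```bash
ls; mkdir -p pics; cat > h.py <<'E'
import numpy as np, cv2
from scipy.spatial.transform import Rotation as R
from station import arm, imaging, workorder
def cam(name):
    s=arm.state(); c=imaging.camera(name)
    if 'mount' in c:
        T=np.eye(4); T[:3,:3]=R.from_euler('xyz',s['eef_rot']).as_matrix(); T[:3,3]=s['tool_pos']
        M=T@np.array(c['mount'])
    else:
        M=np.eye(4); M[:3,3]=c['xyz']; a=np.array(c['attitude'])
        M[:3,:3]=a if a.shape==(3,3) else (R.from_euler('xyz',a).as_matrix())
    c['M']=M; return c
def ray(c,u,v):
    d=np.array([(u-c['cx'])/c['fx'],-(v-c['cy'])/c['fy'],-1.])
    return c['M'][:3,3],c['M'][:3,:3]@d
def onz(c,u,v,z):
    o,d=ray(c,u,v); return o+d*(z-o[2])/d[2]
def proj(c,p):
    q=c['M'][:3,:3].T@(np.array(p)-c['M'][:3,3]); q=q/-q[2]
    return c['cx']+c['fx']*q[0], c['cy']-c['fy']*q[1]
E
python3 - <<'E'
from h import *
print(arm.state())
for n in ('scene','side','wrist'):
    c=cam(n); cv2.imwrite(f'pics/{n}0.png',c['img']); print(n,{k:v for k,v in c.items() if k not in('img',)})
a=[cv2.imread(f'pics/{n}0.png') for n in ('scene','side')]
E
```

```text
pics
{'time': 0.0, 'joint_pos': array([-1.20449862,  0.41797137, -0.01030555,  1.61417519,  0.00474952,
        1.11071099, -0.0529931 ]), 'qd': array([ 0.00070441,  0.00121629,  0.00013852, -0.00049947,  0.00243246,
       -0.00023447,  0.00173351]), 'effort': array([ 6.67956701e-04, -8.64456940e+01,  6.78550769e-01, -4.34865546e+01,
        1.90595450e-02,  7.63197255e-03,  4.64475136e-05]), 'tool_pos': array([0.24774955, 0.57341572, 0.23066148]), 'eef_rot': array([-3.14035724e+00,  1.35604315e-04,  2.73383453e+00]), 'ft_force': array([ 0.6363388 , -0.57530022,  0.26222257]), 'wrist_torque': array([ 0.05828112, -0.01187906,  0.01008635]), 'grip_width': 0.08573488931500177}
scene {'fx': 422.13830376861284, 'fy': 422.13830376861284, 'cx': 253.04981001772927, 'cy': 189.27655258509034, 'xyz': array([0.20367913, 0.41486019, 0.84727758]), 'attitude': array([ 0.7163602 , -0.00276551, -2.57166265]), 'M': array([[-0.84193553,  0.40847538, -0.35255131,  0.20367913],
       [-0.53957105, -0.63401101,  0.55397935,  0.41486019],
       [ 0.00276551,  0.65664138,  0.75419789,  0.84727758],
     
[... 540 characters left out ...]
x': 343.7714375137909, 'fy': 343.7714375137909, 'cx': 256.59608491506634, 'cy': 190.6406588095622, 'mount': array([[ 5.77992148e-04,  9.48842012e-01,  3.15750696e-01,
         8.16720421e-02],
       [ 9.99999731e-01, -6.91294932e-04,  2.46832970e-04,
         2.39476902e-04],
       [ 4.52482348e-04,  3.15750468e-01, -9.48842156e-01,
        -1.42345192e-01],
       [ 0.00000000e+00,  0.00000000e+00,  0.00000000e+00,
         1.00000000e+00]]), 'M': array([[ 0.39605653, -0.87141762, -0.28943145,  0.17290917],
       [ 0.91822487,  0.37534309,  0.12641462,  0.60621735],
       [-0.00152383, -0.3158305 ,  0.94881441,  0.37307541],
       [ 0.        ,  0.        ,  0.        ,  1.        ]])}
```

View pics/scene0.png

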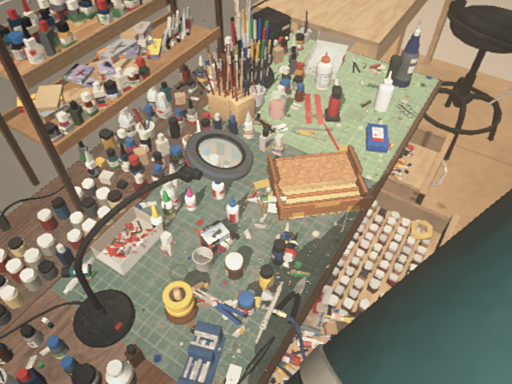

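View pics/side0.png

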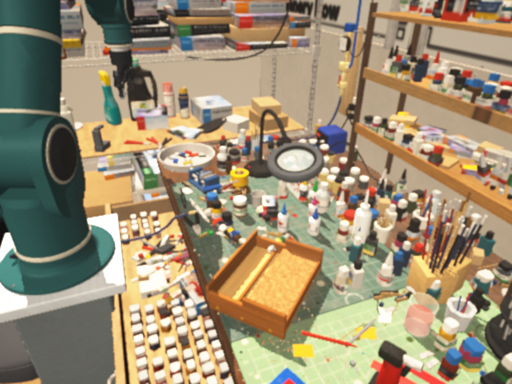

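```bash
python3 - <<'E'
import cv2,numpy as np
a=cv2.imread('pics/scene0.png')[130:384,150:390]; b=cv2.imread('pics/side0.png')[140:340,170:340]
a=cv2.resize(a,None,fx=2.36,fy=2.36,interpolation=3); b=cv2.resize(b,None,fx=3,fy=3,interpolation=3)
cv2.imwrite('pics/a1.png',a);cv2.imwrite('pics/b1.png',b);print(a.shape,b.shape)
from h import *
c=cam('scene'); 
for n,u,v,z in [('post',178,290,.08),('amber',267,275,.03),('blue',247,297,.03),('white',235,260,.05),('carrierL',270,190,.05),('carrierR',367,180,.05),('lamp',220,152,.21)]: print(n,onz(c,u,v,z).round(3))
E
```

```text
(599, 566, 3) (600, 510, 3)
post [0.544 0.157 0.08 ]
amber [0.426 0.007 0.03 ]
blue [0.435 0.074 0.03 ]
white [0.499 0.023 0.05 ]
carrierL [ 0.539 -0.192  0.05 ]
carrierR [ 0.349 -0.355  0.05 ]
lamp [ 0.62  -0.105  0.21 ]
```

View pics/a1.png

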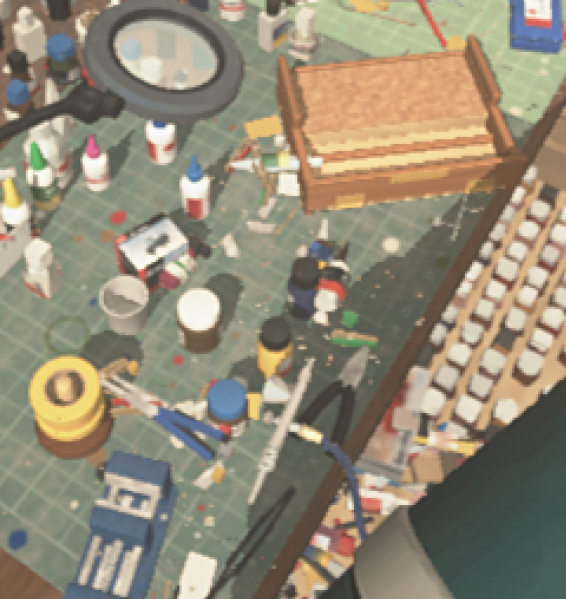

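View pics/b1.png

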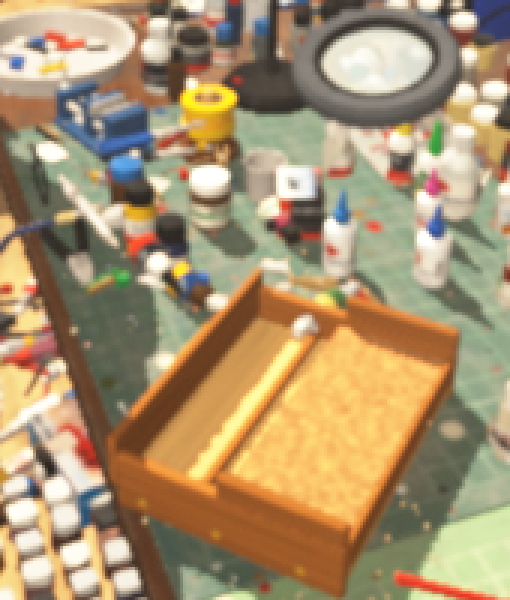

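```bash
python3 -m crank '[{"dz":-4,"yaw":0.15},{"dz":-4,"yaw":0.15},{"dz":-4,"yaw":0.15},{"yaw":0.15},{"yaw":0.15},{"yaw":0.15},{"yaw":0.15},{"yaw":0.15}]'; python3 -m crank '[{"yaw":0.15},{"yaw":0.15},{"yaw":0.15},{"yaw":0.15},{"yaw":0.15},{"yaw":0.08}]'; python3 -c "
from h import *
s=arm.state();print(s['joint_pos'].round(2))
a=cam('scene');b=cam('side')
A=lambda u,v:(u/2.36+150,v/2.36+130)
B=lambda u,v:(u/3+170,v/3+140)
def tri(p,q):
    o,d=ray(a,*p);O,D=ray(b,*q);d=d/np.linalg.norm(d);D=D/np.linalg.norm(D)
    t=np.linalg.lstsq(np.c_[d,-D],O-o,rcond=None)[0];x=o+d*t[0];y=O+D*t[1];return ((x+y)/2).round(3),np.linalg.norm(x-y).round(4)
for n,p,q in [('flapL',(308,190),(258,272)),('flapR',(520,152),(115,440)),('white',(200,300),(210,178)),('blue',(228,395),(128,165)),('amber',(274,335),(138,188)),('navy',(304,270),(172,228)),('tapetop',(67,380),(208,98)),('backL',(283,58),(460,325)),('cup',(125,290),(267,155))]: print(n,*tri(A(*p),B(*q)))
"
```

```text
[-1.2   0.42 -0.01  1.61  0.    1.11 -0.05]
flapL [ 0.486 -0.147  0.055] 0.0056
flapR [ 0.32  -0.303  0.062] 0.0018
white [0.502 0.019 0.053] 0.0006
blue [0.432 0.082 0.046] 0.0043
amber [0.425 0.016 0.059] 0.0031
navy [ 0.437 -0.059  0.058] 0.0011
tapetop [0.547 0.154 0.069] 0.0008
backL [ 0.601 -0.286  0.069] 0.0102
cup [0.571 0.046 0.05 ] 0.0045invalid input
invalid input
```

```bash
python3 -m crank '[{"gripper":1,"dx":0,"dy":0,"dz":-4,"yaw":0.15},{"gripper":1,"dx":0,"dy":0,"dz":-4,"yaw":0.15},{"gripper":1,"dx":0,"dy":0,"dz":-4,"yaw":0.15},{"gripper":1,"dx":0,"dy":0,"dz":0,"yaw":0.15},{"gripper":1,"dx":0,"dy":0,"dz":0,"yaw":0.15},{"gripper":1,"dx":0,"dy":0,"dz":0,"yaw":0.15},{"gripper":1,"dx":0,"dy":0,"dz":0,"yaw":0.15},{"gripper":1,"dx":0,"dy":0,"dz":0,"yaw":0.15}]'; python3 -m crank '[{"gripper":1,"dx":0,"dy":0,"dz":0,"yaw":0.15},{"gripper":1,"dx":0,"dy":0,"dz":0,"yaw":0.15},{"gripper":1,"dx":0,"dy":0,"dz":0,"yaw":0.15},{"gripper":1,"dx":0,"dy":0,"dz":0,"yaw":0.15},{"gripper":1,"dx":0,"dy":0,"dz":0,"yaw":0.15}]'
```

```text
time: 1.1
tool_pos: [0.2478, 0.5731, 0.3558]
eef_rot: [-3.14, 0.001, 1.528]
ft_force: [-0.8, 0.4, 0.2]
grip_width: 0.0856
time: 1.6
tool_pos: [0.2475, 0.5729, 0.3555]
eef_rot: [3.141, 0.003, 0.778]
ft_force: [-0.6, -0.1, 0.4]
grip_width: 0.0854
```

```bash
python3 -m crank '[{"gripper":1,"dx":-2.5,"dy":4.2,"dz":0,"yaw":0},{"gripper":1,"dx":-2.5,"dy":4.2,"dz":0,"yaw":0},{"gripper":1,"dx":-2.5,"dy":4.2,"dz":0,"yaw":0},{"gripper":1,"dx":-2.5,"dy":4.2,"dz":0,"yaw":0},{"gripper":1,"dx":-2.5,"dy":4.2,"dz":0,"yaw":0},{"gripper":1,"dx":-2.5,"dy":4.2,"dz":0,"yaw":0},{"gripper":1,"dx":-2.5,"dy":4.2,"dz":0,"yaw":0},{"gripper":1,"dx":-2.5,"dy":4.2,"dz":0,"yaw":0}]'; python3 -m crank '[{"gripper":1,"dx":-2.5,"dy":4.2,"dz":0,"yaw":0},{"gripper":1,"dx":-2.5,"dy":4.2,"dz":0,"yaw":0},{"gripper":1,"dx":-2.5,"dy":4.2,"dz":0,"yaw":0},{"gripper":1,"dx":-2.5,"dy":4.2,"dz":0,"yaw":0},{"gripper":1,"dx":-2.5,"dy":4.2,"dz":0,"yaw":0},{"gripper":1,"dx":0,"dy":0,"dz":0,"yaw":0},{"gripper":1,"dx":0,"dy":0,"dz":0,"yaw":0}]'
python3 -c "
from h import *
c=cam('wrist');cv2.imwrite('pics/w1.png',cv2.resize(c['img'],(768,576),interpolation=3));np.save('w1M.npy',c['M'])"
```

```text
time: 2.4
tool_pos: [0.3378, 0.187, 0.3532]
eef_rot: [3.141, 0.005, 0.779]
ft_force: [1.3, 0.5, 0.9]
grip_width: 0.0854
time: 3.1
tool_pos: [0.3956, -0.0623, 0.3539]
eef_rot: [-3.138, -0.003, 0.771]
ft_force: [0.2, 0.7, -0.5]
grip_width: 0.0855
```

View pics/w1.png

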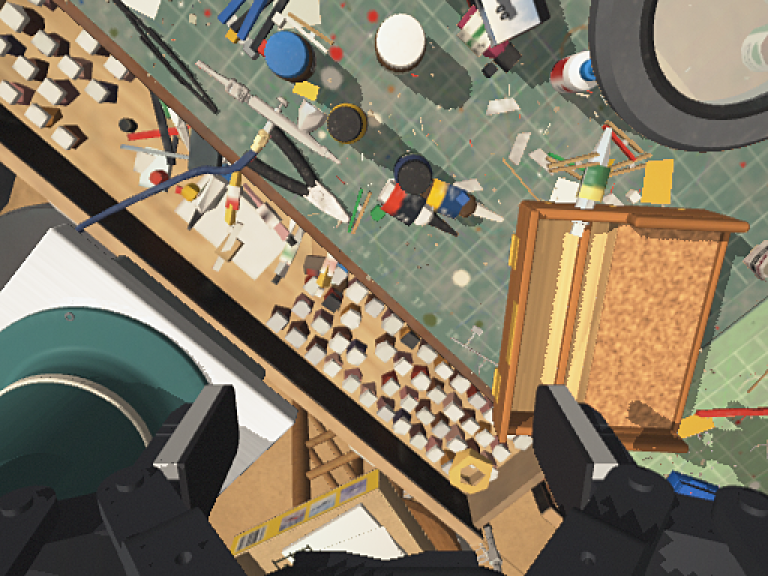

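```bash
cat >> h.py <<'E'
def w(c,u,v,z,s=1.5): return onz(c,u/s,v/s,z)
E
python3 -c "
from h import *
c=cam('wrist')
for n,u,v,z in [('blue',286,55,.051),('white',400,41,.055),('amber',345,122,.067),('navy',413,173,.068),('flapL_in',534,207,.064),('flapL_out',526,203,.064),('flapR_out',495,440,.064),('deckBL',735,228,.069),('cheekBR',684,437,.069),('battenL',580,222,.05),('deckedgeTop',591,300,.042),('deckbackTop',703,300,.042)]: print(n,w(c,u,v,z).round(4))
"
```

```text
blue [0.4306 0.0831 0.051 ]
white [0.5004 0.0251 0.055 ]
amber [0.4271 0.0144 0.067 ]
navy [ 0.4367 -0.0524  0.068 ]
flapL_in [ 0.4876 -0.1455  0.064 ]
flapL_out [ 0.4852 -0.1382  0.064 ]
flapR_out [ 0.3116 -0.2924  0.064 ]
deckBL [ 0.5933 -0.2782  0.069 ]
cheekBR [ 0.4427 -0.4168  0.069 ]
battenL [ 0.5082 -0.1889  0.05  ]
deckedgeTop [ 0.4695 -0.2572  0.042 ]
deckbackTop [ 0.5425 -0.332   0.042 ]
```

```bash
cat >> h.py <<'E'
PSI=0.735; EX=np.array([np.sin(PSI),-np.cos(PSI)]); EY=np.array([np.cos(PSI),np.sin(PSI)]); ROW=np.array([0.4212,-0.2405])
def toC(p): d=np.array(p[:2])-ROW; return np.array([d@EX,d@EY]).round(4)
def fromC(x,y): return ROW+x*EX+y*EY
def go(x,y,z):
    s=arm.state(); m=R.from_euler('xyz',s['eef_rot']).as_matrix()
    d=m.T@(np.array([x,y,z])-s['tool_pos']); print('shift cm',(d*100).round(2),'yaw turn to PSI',round(s['eef_rot'][2]-PSI,3),'now',s['tool_pos'].round(4))
def goC(x,y,z): go(*fromC(x,y),z)
E
python3 -c "
from h import *
goC(0,0,.1)"
```

```text
shift cm [-10.7   14.69  25.31] yaw turn to PSI 0.037 now [ 0.3956 -0.0617  0.3539]
```

```bash
python3 -m crank '[{"gripper":-1,"dx":-2.14,"dy":2.94,"dz":3,"yaw":0.037},{"gripper":-1,"dx":-2.14,"dy":2.94,"dz":3,"yaw":0},{"gripper":-1,"dx":-2.14,"dy":2.94,"dz":3,"yaw":0},{"gripper":-1,"dx":-2.14,"dy":2.94,"dz":3,"yaw":0},{"gripper":-1,"dx":-2.14,"dy":2.94,"dz":3,"yaw":0},{"gripper":-1,"dx":0,"dy":0,"dz":4,"yaw":0},{"gripper":-1,"dx":0,"dy":0,"dz":4,"yaw":0},{"gripper":-1,"dx":0,"dy":0,"dz":0,"yaw":0}]'
python3 -c "
from h import *
goC(0,0,.047)
c=cam('wrist');cv2.imwrite('pics/w2.png',c['img'])"
```

```text
time: 4.0
tool_pos: [0.4158, -0.1906, 0.1505]
eef_rot: [-3.128, -0.003, 0.757]
ft_force: [-0.6, -0.0, 1.0]
grip_width: -0.0004
shift cm [-3.06  4.14 10.29] yaw turn to PSI 0.022 now [ 0.4158 -0.1906  0.1505]
```

View pics/w2.png

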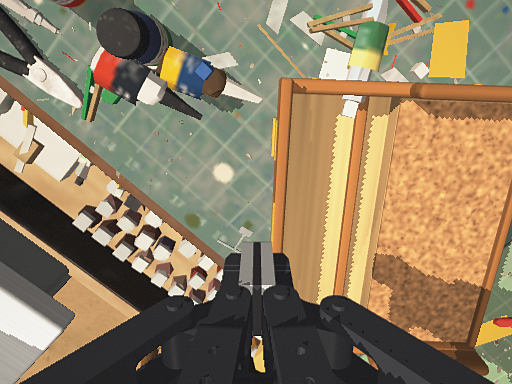

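```bash
python3 -m crank '[{"gripper":-1,"dx":-1.6,"dy":2.1,"dz":0,"yaw":0.022},{"gripper":-1,"dx":-1.6,"dy":2.1,"dz":0,"yaw":0},{"gripper":-1,"dx":0,"dy":0,"dz":0,"yaw":0},{"gripper":-1,"dx":0,"dy":0,"dz":0,"yaw":0}]'
python3 -c "
from h import *
goC(0,0,.047)
c=cam('wrist')
for x,y,z in [(-26,100,64),(-26,-60,64),(26,60,28),(52,60,42)]: print(x,y,np.round(proj(c,[*fromC(x/1e3,y/1e3),z/1e3]),0))
cv2.imwrite('pics/w3.png',c['img'])"
```

```text
time: 4.45
tool_pos: [0.4261, -0.2428, 0.1597]
eef_rot: [-3.134, -0.008, 0.741]
ft_force: [0.1, -0.3, 0.4]
grip_width: -0.0001
shift cm [-0.3  -0.41 11.27] yaw turn to PSI 0.006 now [ 0.4261 -0.2428  0.1597]
-26 100 [211.  50.]
-26 -60 [218. 268.]
26 60 [286. 109.]
52 60 [322. 111.]
```

View pics/w3.png

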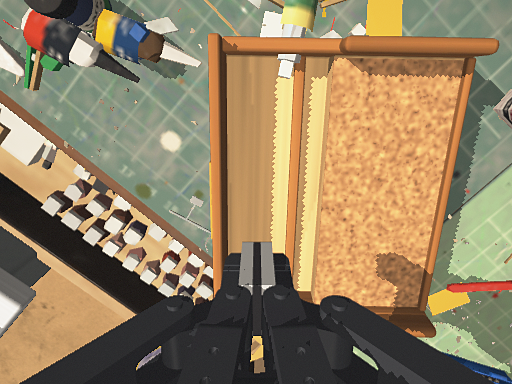

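```bash
python3 - <<'E'
from h import *
c=cam('wrist')
for y,z in [(105,50),(115,50),(105,69),(115,69)]:
  for x in (0,100): print(x,y,z,np.round(proj(c,[*fromC(x/1e3,y/1e3),z/1e3]),0))
E
sed -i 's/^PSI=.*/PSI=0.735; EX=np.array([np.sin(PSI),-np.cos(PSI)]); EY=np.array([np.cos(PSI),np.sin(PSI)]); ROW=np.array([0.4212,-0.2405])+0.004*EX/' h.py
python3 -m crank '[{"gripper":-1,"dx":-0.3,"dy":0,"dz":4,"yaw":0},{"gripper":-1,"dx":0,"dy":0,"dz":4,"yaw":0},{"gripper":-1,"dx":0,"dy":0,"dz":2,"yaw":0},{"gripper":-1,"dx":0,"dy":0,"dz":0,"yaw":0},{"gripper":-1,"dx":0,"dy":0,"dz":0,"yaw":0}]'; python3 -c "
from h import *
goC(0,0,.047)"
```

```text
0 105 50 [252.  44.]
100 105 50 [399.  45.]
0 115 50 [252.  28.]
100 115 50 [401.  29.]
0 105 69 [251.  41.]
100 105 69 [411.  42.]
0 115 69 [251.  23.]
100 115 69 [414.  24.]
time: 5.05
tool_pos: [0.4283, -0.2386, 0.0606]
eef_rot: [-3.137, -0.014, 0.75]
ft_force: [-0.3, -0.7, 0.1]
grip_width: -0.0001
shift cm [-0.67  0.06  1.35] yaw turn to PSI 0.015 now [ 0.4283 -0.2386  0.0606]
```

```bash
sed -i 's/+0.004\*EX/+0.004*EX-0.005*EY/' h.py
python3 -m crank '[{"gripper":-1,"dx":-0.6,"dy":0,"dz":1.35,"yaw":0.015},{"gripper":-1,"dx":-0.5,"dy":0,"dz":0,"yaw":0},{"gripper":-1,"dx":0,"dy":0,"dz":0,"yaw":0}]'
python3 -m crank '[{"gripper":-1,"dx":0,"dy":-1,"dz":0,"yaw":0},{"gripper":-1,"dx":0,"dy":-1,"dz":0,"yaw":0},{"gripper":-1,"dx":0,"dy":0,"dz":0,"yaw":0}]'; python3 -c "
from h import *
goC(-.034,0,.047)"
```

```text
time: 5.35
tool_pos: [0.4215, -0.246, 0.0491]
eef_rot: [-3.14, -0.016, 0.736]
ft_force: [-0.6, -0.1, -0.6]
grip_width: -0.0002
time: 5.65
tool_pos: [0.4073, -0.2302, 0.0502]
eef_rot: [-3.141, -0.017, 0.735]
ft_force: [1.0, 0.5, -0.8]
grip_width: 0.0001
shift cm [-0.16 -1.3   0.32] yaw turn to PSI 0.0 now [ 0.4073 -0.2302  0.0502]
```

```bash
python3 -m crank '[{"gripper":-1,"dx":0,"dy":-0.8,"dz":0.4,"yaw":0},{"gripper":-1,"dx":0,"dy":-0.5,"dz":0,"yaw":0},{"gripper":-1,"dx":0,"dy":0,"dz":0,"yaw":0}]';  python3 -m crank '[{"gripper":-1,"dx":0,"dy":-0.4,"dz":0,"yaw":0},{"gripper":-1,"dx":0,"dy":-0.4,"dz":0,"yaw":0},{"gripper":-1,"dx":0,"dy":0,"dz":0,"yaw":0}]'; python3 -c "
from h import *
goC(-.034,0,.047)"
```

```text
time: 5.95
tool_pos: [0.3981, -0.2192, 0.0462]
eef_rot: [3.141, -0.018, 0.736]
ft_force: [0.3, -0.4, 0.9]
grip_width: -0.0003
time: 6.25
tool_pos: [0.3934, -0.214, 0.0467]
eef_rot: [3.138, -0.018, 0.736]
ft_force: [1.7, -1.3, 1.2]
grip_width: 0.0
shift cm [-0.22  0.83 -0.03] yaw turn to PSI 0.001 now [ 0.3934 -0.214   0.0467]
```

```bash
python3 -m crank '[{"gripper":-1,"dx":0,"dy":-0.5,"dz":0,"yaw":0},{"gripper":-1,"dx":0,"dy":-0.4,"dz":0,"yaw":0},{"gripper":-1,"dx":0,"dy":0,"dz":0,"yaw":0}]'; python3 -c "
from h import *
goC(-.034,0,.047)
c=cam('scene')
cv2.imwrite('pics/s2.png',cv2.resize(c['img'][100:260,200:420],(660,480),interpolation=3))"
```

```text
time: 6.55
tool_pos: [0.3926, -0.2125, 0.0492]
eef_rot: [3.122, -0.019, 0.734]
ft_force: [-0.1, 0.2, -0.3]
grip_width: -0.0001
shift cm [-0.25  0.99  0.23] yaw turn to PSI -0.001 now [ 0.3926 -0.2125  0.0492]
```

View pics/s2.png

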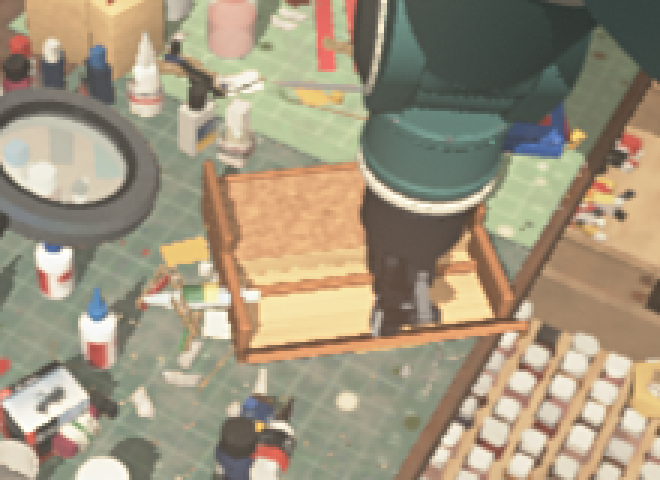

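```bash
python3 -m crank '[{"gripper":-1,"dx":0,"dy":0.5,"dz":-4,"yaw":0},{"gripper":-1,"dx":0,"dy":0,"dz":-4,"yaw":0},{"gripper":0.4,"dx":0,"dy":0,"dz":-4,"yaw":0},{"gripper":0.4,"dx":0,"dy":0,"dz":0,"yaw":0}]'; python3 -c "
from h import *
s=arm.state();print(s['joint_pos'].round(2),s['eef_rot'])
go(.436,-.058,.16)"
```

```text
time: 7.0
tool_pos: [0.3899, -0.2152, 0.1714]
eef_rot: [3.13, -0.015, 0.733]
ft_force: [-0.1, 0.7, -0.3]
grip_width: 0.0281
[-0.54  0.32  1.15  2.14 -0.39  0.89 -0.  ] [ 3.12983261 -0.01474109  0.73281492]
shift cm [13.92 -8.61  1.25] yaw turn to PSI -0.002 now [ 0.3899 -0.2152  0.1714]
```

```bash
python3 -m crank '[{"gripper":0.4,"dx":2.8,"dy":-1.7,"dz":0.3,"yaw":0},{"gripper":0.4,"dx":2.8,"dy":-1.7,"dz":0.3,"yaw":0},{"gripper":0.4,"dx":2.8,"dy":-1.7,"dz":0.3,"yaw":0},{"gripper":0.4,"dx":2.8,"dy":-1.7,"dz":0.3,"yaw":0},{"gripper":0.4,"dx":2.8,"dy":-1.7,"dz":0.3,"yaw":0},{"gripper":0.4,"dx":0,"dy":0,"dz":0,"yaw":0}]'; python3 -c "
from h import *
s=arm.state();print(s['joint_pos'].round(2),s['eef_rot'])
go(.436,-.058,.16)
c=cam('wrist');cv2.imwrite('pics/w4.png',c['img'])"
```

```text
time: 7.6
tool_pos: [0.4362, -0.0509, 0.1559]
eef_rot: [3.134, -0.015, 0.732]
ft_force: [-0.3, 0.2, 1.1]
grip_width: 0.0598
[-0.91  0.34  1.13  2.17 -0.42  0.86 -0.37] [ 3.13429065 -0.01518028  0.73173463]
shift cm [-0.48  0.52 -0.41] yaw turn to PSI -0.003 now [ 0.4362 -0.0509  0.1559]
```

View pics/w4.png

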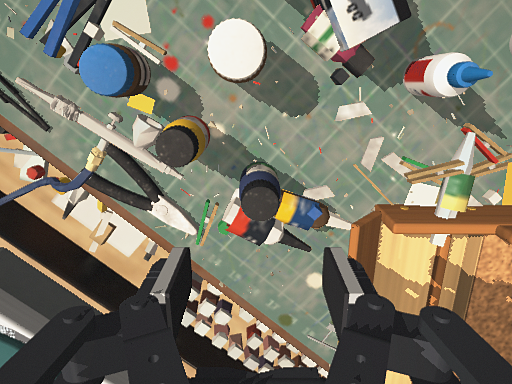

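```bash
python3 -c "
from h import *
c=cam('wrist')
for n,u,v,z in [('navy',260,194,.068),('amber',180,146,.067),('white',237,51,.055),('blue',108,69,.051)]: print(n,w(c,u,v,z,1).round(4))
s=arm.state()['tool_pos'];print(np.round(proj(c,s),0),np.round(proj(c,[s[0],s[1],.068]),0))
"
```

```text
navy [ 0.4397 -0.0525  0.068 ]
amber [0.4288 0.0109 0.067 ]
white [0.5004 0.0225 0.055 ]
blue [0.4334 0.0806 0.051 ]
[260. 261.] [258. 200.]
```

```bash
python3 -m crank '[{"gripper":0.4,"dx":0,"dy":0.35,"dz":3.5,"yaw":0},{"gripper":0.4,"dx":0,"dy":0,"dz":3.5,"yaw":0},{"gripper":0.4,"dx":0,"dy":0,"dz":3.5,"yaw":0},{"gripper":0.4,"dx":0,"dy":0,"dz":0,"yaw":0}]'; python3 -c "
from h import *
go(.439,-.054,.024)"
```

```text
time: 8.1
tool_pos: [0.4388, -0.0589, 0.0483]
eef_rot: [3.134, -0.016, 0.726]
ft_force: [-0.6, 0.9, 0.4]
grip_width: 0.0597
shift cm [ 0.3  -0.37  2.44] yaw turn to PSI -0.009 now [ 0.4388 -0.0589  0.0483]
```

```bash
python3 -m crank '[{"gripper":0.4,"dx":0.3,"dy":-0.35,"dz":1.2,"yaw":0},{"gripper":0.4,"dx":0,"dy":0,"dz":1.2,"yaw":0},{"gripper":0.4,"dx":0,"dy":0,"dz":0,"yaw":0},{"gripper":-1,"dx":0,"dy":0,"dz":0,"yaw":0},{"gripper":-1,"dx":0,"dy":0,"dz":0,"yaw":0},{"gripper":-1,"dx":0,"dy":0,"dz":0,"yaw":0},{"gripper":-1,"dx":0,"dy":0,"dz":0,"yaw":0},{"gripper":-1,"dx":0,"dy":0,"dz":0,"yaw":0}]';python3 -m crank '[{"gripper":-1,"dx":0,"dy":0,"dz":-3,"yaw":0},{"gripper":-1,"dx":0,"dy":0,"dz":-4,"yaw":0},{"gripper":-1,"dx":0,"dy":0,"dz":-4,"yaw":0},{"gripper":-1,"dx":0,"dy":0,"dz":0,"yaw":0}]'; python3 -c "
from h import *
goC(0,-.062,.14)"
```

```text
time: 8.9
tool_pos: [0.4406, -0.0577, 0.0292]
eef_rot: [3.131, -0.02, 0.721]
ft_force: [0.5, -0.5, -0.2]
grip_width: 0.0308
time: 9.3
tool_pos: [0.4373, -0.0591, 0.1424]
eef_rot: [3.133, -0.016, 0.719]
ft_force: [-0.0, 0.6, 0.1]
grip_width: 0.0306
shift cm [-19.86  13.09   0.04] yaw turn to PSI -0.016 now [ 0.4373 -0.0591  0.1424]
```

```bash
python3 -c "
from h import *
c=cam('wrist');cv2.imwrite('pics/w5.png',c['img'])"
```

```text
(no output)
```

View pics/w5.png

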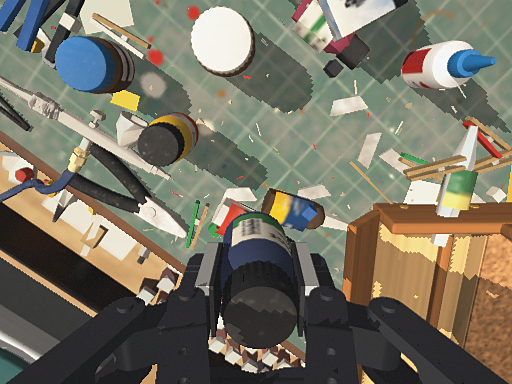

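```bash
python3 -c "
from h import *
c=cam('wrist');p=w(c,260,305,.181,1);s=arm.state();m=R.from_euler('xyz',s['eef_rot']).as_matrix()
print((m.T@(p-s['tool_pos'])*1000).round(1)); 
for z in (.113,.165,.181): print(np.round(proj(c,s['tool_pos']+m@[0,0,s['tool_pos'][2]-z]),0))
print(np.round(proj(c,s['tool_pos']+m@[-.017,0,s['tool_pos'][2]-.181]),0),np.round(proj(c,s['tool_pos']+m@[.017,0,s['tool_pos'][2]-.113]),0))"
```

```text
[  5.    1.1 -41.4]
[257. 234.]
[257. 290.]
[257. 317.]
[257. 355.] [257. 205.]
```

```bash
python3 -m crank '[{"gripper":-1,"dx":-3.3,"dy":2.2,"dz":0,"yaw":0},{"gripper":-1,"dx":-3.3,"dy":2.2,"dz":0,"yaw":0},{"gripper":-1,"dx":-3.3,"dy":2.2,"dz":0,"yaw":-0.016},{"gripper":-1,"dx":-3.3,"dy":2.2,"dz":0,"yaw":0},{"gripper":-1,"dx":-3.3,"dy":2.2,"dz":0,"yaw":0},{"gripper":-1,"dx":-3.3,"dy":2.2,"dz":0,"yaw":0},{"gripper":-1,"dx":0,"dy":0,"dz":0,"yaw":0}]'; python3 -c "
from h import *
goC(0,-.062,.14);print(arm.state()['joint_pos'].round(2))"
```

```text
time: 10.1
tool_pos: [0.3715, -0.2952, 0.1312]
eef_rot: [3.141, -0.008, 0.742]
ft_force: [-0.5, 1.0, -1.0]
grip_width: 0.0309
shift cm [ 0.66 -0.32 -0.88] yaw turn to PSI 0.007 now [ 0.3715 -0.2952  0.1312]
[-0.2   0.45  1.    2.09 -0.51  0.86  0.27]
```

```bash
python3 -m crank '[{"gripper":-1,"dx":0.6,"dy":-0.3,"dz":2,"yaw":0},{"gripper":-1,"dx":0,"dy":0,"dz":3,"yaw":0},{"gripper":-1,"dx":0,"dy":0,"dz":1.5,"yaw":0},{"gripper":-1,"dx":0,"dy":0,"dz":0,"yaw":0}]'; python3 -c "
from h import *
goC(0,-.062,.051)"
```

```text
time: 10.5
tool_pos: [0.371, -0.2894, 0.0599]
eef_rot: [-3.137, -0.006, 0.735]
ft_force: [-0.4, 0.7, -0.1]
grip_width: 0.0311
shift cm [0.3  0.15 0.89] yaw turn to PSI 0.0 now [ 0.371  -0.2894  0.0599]
```

```bash
python3 -m crank '[{"gripper":-1,"dx":0.3,"dy":0.15,"dz":0.7,"yaw":0},{"gripper":-1,"dx":0,"dy":0,"dz":0.15,"yaw":0},{"gripper":-1,"dx":0,"dy":0,"dz":0,"yaw":0}]'; python3 -c "
from h import *
goC(0,-.062,.049)"
```

```text
time: 10.8
tool_pos: [0.3741, -0.2883, 0.0507]
eef_rot: [-3.136, -0.005, 0.735]
ft_force: [0.0, -0.4, 0.2]
grip_width: 0.0313
shift cm [-0.    0.02  0.17] yaw turn to PSI -0.0 now [ 0.3741 -0.2883  0.0507]
```

```bash
python3 -m crank '[{"gripper":-1,"dx":0,"dy":0,"dz":0.25,"yaw":0},{"gripper":-1,"dx":0,"dy":0,"dz":0,"yaw":0}]'; python3 -m crank '[{"gripper":0.3,"dx":0,"dy":0,"dz":0,"yaw":0},{"gripper":0.3,"dx":0,"dy":0,"dz":0,"yaw":0},{"gripper":0.3,"dx":0,"dy":0,"dz":0,"yaw":0},{"gripper":0.3,"dx":0,"dy":0,"dz":-2,"yaw":0},{"gripper":0.3,"dx":0,"dy":0,"dz":-4,"yaw":0},{"gripper":0.3,"dx":0,"dy":0,"dz":-4,"yaw":0},{"gripper":0.3,"dx":0,"dy":0,"dz":0,"yaw":0}]'; python3 -c "
from h import *
c=cam('wrist');cv2.imwrite('pics/w6.png',c['img'])
for y in (-62,): print(np.round(proj(c,[*fromC(0,y/1e3),.088])))
go(.428,.012,.16)"
```

```text
time: 11.0
tool_pos: [0.3747, -0.2883, 0.0488]
eef_rot: [-3.137, -0.006, 0.735]
ft_force: [0.3, -1.0, -0.1]
grip_width: 0.031
time: 11.7
tool_pos: [0.3738, -0.2894, 0.1524]
eef_rot: [-3.135, -0.005, 0.734]
ft_force: [0.8, -0.5, -0.4]
grip_width: 0.0555
[257. 208.]
shift cm [ 24.2  -18.65  -0.69] yaw turn to PSI -0.0 now [ 0.3735 -0.2885  0.1506]
```

View pics/w6.png

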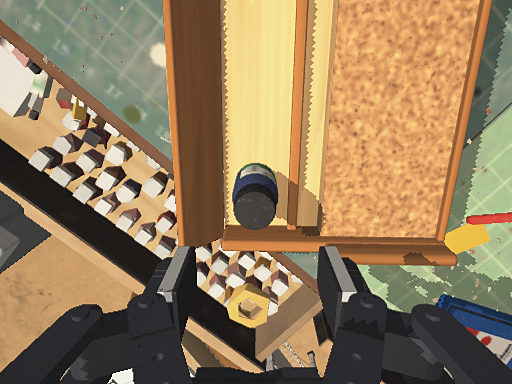

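```bash
python3 -m crank '[{"gripper":0.4,"dx":4,"dy":-3.1,"dz":0,"yaw":0},{"gripper":0.4,"dx":4,"dy":-3.1,"dz":0,"yaw":0},{"gripper":0.4,"dx":4,"dy":-3.1,"dz":0,"yaw":0},{"gripper":0.4,"dx":4,"dy":-3.1,"dz":0,"yaw":0},{"gripper":0.4,"dx":4,"dy":-3.1,"dz":0,"yaw":0},{"gripper":0.4,"dx":4,"dy":-3.1,"dz":0,"yaw":0},{"gripper":0.4,"dx":0,"dy":0,"dz":0,"yaw":0}]'; cat >> h.py <<'E'
def find(c,lo,hi,box,z):
    x0,y0,x1,y1=box; h=cv2.cvtColor(c['img'],cv2.COLOR_BGR2HSV)[y0:y1,x0:x1]
    m=cv2.inRange(h,lo,hi); n,l,st,ce=cv2.connectedComponentsWithStats(m)
    i=1+np.argmax(st[1:,4]); x,y,ww,hh,a=st[i]; u,v=x0+x+ww/2,y0+y+hh/2
    print('px',u,v,'box',ww,hh,'area',a,'c',ce[i].round(0)+[x0,y0]); p=onz(c,u,v,z); print(p.round(4)); return p
E
python3 -c "
from h import *
import json
s=arm.state();print(s['joint_pos'].round(2),s['eef_rot'].round(3))
go(.428,.012,.15)
c=cam('wrist');cv2.imwrite('pics/w7.png',c['img'])
u,v=proj(c,[.428,.012,.067]);print(u,v)
h=cv2.cvtColor(c['img'],cv2.COLOR_BGR2HSV);u=int(u);v=int(v);print(h[v-40:v+41:10,u].tolist(),h[v,u-50:u+51:10].tolist())"
```

```text
time: 12.45
tool_pos: [0.423, -0.0057, 0.1493]
eef_rot: [-3.134, -0.001, 0.729]
ft_force: [0.7, -1.6, -0.4]
grip_width: 0.0598
[-1.03  0.33  1.13  2.19 -0.41  0.85 -0.48] [-3.134e+00 -1.000e-03  7.290e-01]
shift cm [ 1.56 -0.99 -0.06] yaw turn to PSI -0.006 now [ 0.423  -0.0057  0.1493]
243.78982340275513 177.7886925485003
[[56, 34, 105], [21, 200, 181], [150, 7, 38], [17, 34, 68], [20, 35, 66], [23, 31, 66], [39, 33, 146], [46, 34, 143], [41, 34, 143]] [[23, 26, 223], [16, 41, 160], [60, 32, 134], [26, 28, 73], [10, 32, 72], [20, 35, 66], [15, 31, 66], [60, 32, 87], [58, 36, 91], [49, 30, 93], [56, 44, 92]]
```

```bash
python3 -c "
from h import *
c=cam('wrist')
p=find(c,(0,0,0),(35,60,80),(200,130,290,215),.067); go(p[0],p[1],.026)
h=cv2.cvtColor(c['img'],cv2.COLOR_BGR2HSV)
p=find(c,(100,120,60),(115,255,255),(60,40,220,190),.051)
p=find(c,(0,0,180),(179,50,255),(190,0,400,130),.055)
"
```

```text
px 236.0 173.5 box 38 39 area 1080 c [236. 174.]
[0.4263 0.0152 0.067 ]
shift cm [ 1.99 -1.56 12.36] yaw turn to PSI -0.011 now [ 0.4222 -0.0104  0.1495]
px 166.5 96.0 box 53 52 area 2095 c [166.  95.]
[0.4322 0.0836 0.051 ]
px 299.0 75.0 box 58 60 area 2726 c [299.  75.]
[0.5012 0.0263 0.055 ]
```

```bash
python3 -m crank '[{"gripper":0.4,"dx":2,"dy":-1.55,"dz":0,"yaw":-0.01},{"gripper":0.4,"dx":0,"dy":0,"dz":0,"yaw":0}]'; python3 -c "
from h import *
c=cam('wrist')
h=cv2.cvtColor(c['img'],cv2.COLOR_BGR2HSV)
p=find(c,(0,0,0),(35,60,80),(215,160,305,245),.067); go(p[0],p[1],.024)
"
```

```text
time: 12.75
tool_pos: [0.4265, 0.0126, 0.149]
eef_rot: [-3.134, 0.0, 0.73]
ft_force: [-0.0, -0.0, 0.6]
grip_width: 0.0598
px 255.0 196.5 box 38 39 area 1025 c [255. 198.]
[0.4266 0.0157 0.067 ]
shift cm [ 0.36 -0.24 12.51] yaw turn to PSI -0.007 now [0.4261 0.0109 0.1491]
```

```bash
python3 -m crank '[{"gripper":0.4,"dx":0.35,"dy":-0.25,"dz":4,"yaw":0},{"gripper":0.4,"dx":0,"dy":0,"dz":4,"yaw":0},{"gripper":0.4,"dx":0,"dy":0,"dz":2,"yaw":0},{"gripper":0.4,"dx":0,"dy":0,"dz":0,"yaw":0}]'; python3 -c "
from h import *
go(.4266,.0155,.024)"
```

```text
time: 13.2
tool_pos: [0.4267, 0.01, 0.0459]
eef_rot: [-3.136, -0.0, 0.72]
ft_force: [-0.2, -0.2, 0.9]
grip_width: 0.0602
shift cm [ 0.36 -0.4   2.19] yaw turn to PSI -0.015 now [0.4267 0.01   0.0459]
```

```bash
python3 -m crank '[{"gripper":0.4,"dx":0.35,"dy":-0.4,"dz":1.2,"yaw":-0.01},{"gripper":0.4,"dx":0.2,"dy":-0.2,"dz":1,"yaw":0},{"gripper":0.4,"dx":0,"dy":0,"dz":0,"yaw":0},{"gripper":0.4,"dx":0,"dy":0,"dz":0,"yaw":0}]'; python3 -c "
from h import *
go(.4266,.0155,.024)"; python3 -m crank '[{"gripper":-1,"dx":0,"dy":0,"dz":0,"yaw":0},{"gripper":-1,"dx":0,"dy":0,"dz":0,"yaw":0},{"gripper":-1,"dx":0,"dy":0,"dz":0,"yaw":0},{"gripper":-1,"dx":0,"dy":0,"dz":0,"yaw":0},{"gripper":-1,"dx":0,"dy":0,"dz":0,"yaw":0}]'; python3 -m crank '[{"gripper":-1,"dx":0,"dy":0,"dz":-3,"yaw":0},{"gripper":-1,"dx":0,"dy":0,"dz":-4,"yaw":0},{"gripper":-1,"dx":0,"dy":0,"dz":-4,"yaw":0},{"gripper":-1,"dx":0,"dy":0,"dz":0,"yaw":0}]'; python3 -c "
from h import *
goC(0,-.025,.14)"
```

```text
time: 13.6
tool_pos: [0.4275, 0.0142, 0.0256]
eef_rot: [-3.137, -0.001, 0.723]
ft_force: [-0.0, 0.4, 0.5]
grip_width: 0.0597
shift cm [ 0.02 -0.15  0.16] yaw turn to PSI -0.012 now [0.4275 0.0142 0.0256]
time: 14.1
tool_pos: [0.4285, 0.0142, 0.0277]
eef_rot: [-3.138, -0.004, 0.723]
ft_force: [-0.3, -0.3, -0.1]
grip_width: 0.0303
time: 14.5
tool_pos: [0.4276, 0.0127, 0.1408]
eef_rot: [-3.138, 0.0, 0.721]
ft_force: [1.1, 0.5, -1.4]
grip_width: 0.0302
shift cm [-20.19  19.03   0.  ] yaw turn to PSI -0.014 now [0.4276 0.0127 0.1408]
```

```bash
python3 -m crank '[{"gripper":-1,"dx":-2.85,"dy":2.7,"dz":0,"yaw":0},{"gripper":-1,"dx":-2.85,"dy":2.7,"dz":0,"yaw":0},{"gripper":-1,"dx":-2.85,"dy":2.7,"dz":0,"yaw":0},{"gripper":-1,"dx":-2.85,"dy":2.7,"dz":0,"yaw":-0.014},{"gripper":-1,"dx":-2.85,"dy":2.7,"dz":0,"yaw":0},{"gripper":-1,"dx":-2.85,"dy":2.7,"dz":0,"yaw":0},{"gripper":-1,"dx":-2.7,"dy":2.7,"dz":0,"yaw":0},{"gripper":-1,"dx":0,"dy":0,"dz":0,"yaw":0}]'; python3 -c "
from h import *
goC(0,-.025,.05)"
```

```text
time: 15.3
tool_pos: [0.4053, -0.2676, 0.1377]
eef_rot: [-3.137, -0.002, 0.745]
ft_force: [-0.7, 0.7, -0.3]
grip_width: 0.0305
shift cm [-0.02 -0.5   8.77] yaw turn to PSI 0.01 now [ 0.4053 -0.2676  0.1377]
```

```bash
python3 -m crank '[{"gripper":-1,"dx":0,"dy":-0.5,"dz":0,"yaw":0.01},{"gripper":-1,"dx":0,"dy":0,"dz":3,"yaw":0},{"gripper":-1,"dx":0,"dy":0,"dz":3,"yaw":0},{"gripper":-1,"dx":0,"dy":0,"dz":1.2,"yaw":0},{"gripper":-1,"dx":0,"dy":0,"dz":0,"yaw":0}]'; python3 -c "
from h import *
goC(0,-.025,.048)"
```

```text
time: 15.8
tool_pos: [0.4009, -0.2599, 0.0625]
eef_rot: [-3.135, -0.002, 0.734]
ft_force: [-0.1, -0.1, -0.4]
grip_width: 0.0302
shift cm [-0.2   0.33  1.45] yaw turn to PSI -0.001 now [ 0.4009 -0.2599  0.0625]
```

```bash
python3 -m crank '[{"gripper":-1,"dx":-0.2,"dy":0.3,"dz":0.8,"yaw":0},{"gripper":-1,"dx":0,"dy":0,"dz":0.6,"yaw":0},{"gripper":-1,"dx":0,"dy":0,"dz":0,"yaw":0},{"gripper":-1,"dx":0,"dy":0,"dz":0,"yaw":0}]'; python3 -c "
from h import *
goC(0,-.025,.048)"; python3 -m crank '[{"gripper":0.3,"dx":0,"dy":0,"dz":0,"yaw":0},{"gripper":0.3,"dx":0,"dy":0,"dz":0,"yaw":0},{"gripper":0.3,"dx":0,"dy":0,"dz":0,"yaw":0},{"gripper":0.3,"dx":0,"dy":0,"dz":-2,"yaw":0},{"gripper":0.3,"dx":0,"dy":0,"dz":-4,"yaw":0},{"gripper":0.4,"dx":0,"dy":0,"dz":-4,"yaw":0},{"gripper":0.4,"dx":0,"dy":0,"dz":0,"yaw":0}]'; python3 -c "
from h import *
go(.4322,.0832,.15)"
```

```text
time: 16.2
tool_pos: [0.403, -0.2631, 0.0497]
eef_rot: [-3.137, -0.004, 0.736]
ft_force: [0.3, 0.9, -0.8]
grip_width: 0.0307
shift cm [-0.13 -0.06  0.17] yaw turn to PSI 0.001 now [ 0.403  -0.2631  0.0497]
time: 16.9
tool_pos: [0.4025, -0.2644, 0.1539]
eef_rot: [-3.136, -0.003, 0.734]
ft_force: [0.9, 0.1, -0.5]
grip_width: 0.0599
shift cm [ 25.49 -23.81   0.59] yaw turn to PSI -0.001 now [ 0.4025 -0.2644  0.1539]
```

```bash
python3 -m crank '[{"gripper":0.4,"dx":3.1,"dy":-2.9,"dz":0,"yaw":0},{"gripper":0.4,"dx":3.1,"dy":-2.9,"dz":0,"yaw":0},{"gripper":0.4,"dx":3.1,"dy":-2.9,"dz":0,"yaw":0},{"gripper":0.4,"dx":3.1,"dy":-2.9,"dz":0,"yaw":0},{"gripper":0.4,"dx":3.1,"dy":-2.9,"dz":0,"yaw":0},{"gripper":0.4,"dx":3.1,"dy":-2.9,"dz":0,"yaw":0},{"gripper":0.4,"dx":3.1,"dy":-2.9,"dz":0,"yaw":0},{"gripper":0.4,"dx":2.9,"dy":-2.7,"dz":0,"yaw":0}]'; python3 -m crank '[{"gripper":0.4,"dx":0,"dy":0,"dz":0,"yaw":0},{"gripper":0.4,"dx":0,"dy":0,"dz":0,"yaw":0}]'; python3 -c "
from h import *
c=cam('wrist');cv2.imwrite('pics/w8.png',c['img'])
p=find(c,(100,120,60),(115,255,255),(190,120,340,250),.051); go(p[0],p[1],.05)"
```

```text
time: 17.7
tool_pos: [0.432, 0.0774, 0.1565]
eef_rot: [-3.139, -0.007, 0.722]
ft_force: [0.6, -0.2, 0.2]
grip_width: 0.0598
time: 17.9
tool_pos: [0.4318, 0.0828, 0.156]
eef_rot: [-3.139, -0.006, 0.73]
ft_force: [-0.2, -0.7, 0.4]
grip_width: 0.0602
px 254.5 186.0 box 45 46 area 1588 c [254. 186.]
[0.4326 0.0866 0.051 ]
shift cm [ 0.24 -0.2  10.6 ] yaw turn to PSI -0.005 now [0.4318 0.0828 0.156 ]
```

View pics/w8.png

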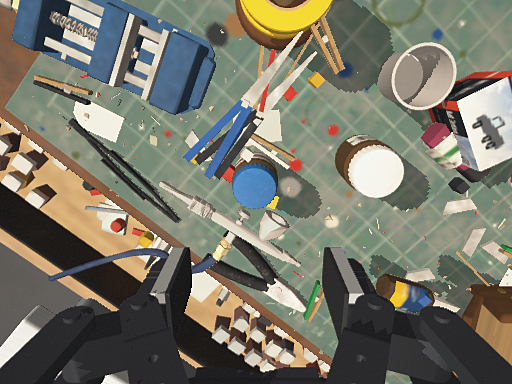

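```bash
python3 -m crank '[{"gripper":0.4,"dx":0.3,"dy":-0.3,"dz":4,"yaw":0},{"gripper":0.4,"dx":0.2,"dy":-0.2,"dz":4,"yaw":0},{"gripper":0.4,"dx":0,"dy":0,"dz":2.5,"yaw":0},{"gripper":0.4,"dx":0,"dy":0,"dz":0,"yaw":0}]'; python3 -c "
from h import *
go(.4324,.0855,.014)"
```

```text
time: 18.35
tool_pos: [0.4337, 0.0882, 0.0483]
eef_rot: [-3.139, -0.009, 0.726]
ft_force: [0.8, -1.0, 1.1]
grip_width: 0.0599
shift cm [-0.31  0.13  3.43] yaw turn to PSI -0.009 now [0.4337 0.0882 0.0483]
```

```bash
python3 -m crank '[{"gripper":0.4,"dx":-0.2,"dy":0,"dz":1.7,"yaw":0},{"gripper":0.4,"dx":0,"dy":0,"dz":1.5,"yaw":0},{"gripper":0.4,"dx":0,"dy":0,"dz":0,"yaw":0}]'; python3 -c "
from h import *
go(.4324,.0855,.014)"
```

```text
time: 18.65
tool_pos: [0.4338, 0.0844, 0.0183]
eef_rot: [-3.14, -0.011, 0.721]
ft_force: [0.3, -0.0, 0.8]
grip_width: 0.0597
shift cm [-0.04 -0.18  0.43] yaw turn to PSI -0.014 now [0.4338 0.0844 0.0183]
```

```bash
python3 -m crank '[{"gripper":0.4,"dx":0,"dy":-0.1,"dz":0.4,"yaw":0},{"gripper":0.4,"dx":0,"dy":0,"dz":0,"yaw":0},{"gripper":-1,"dx":0,"dy":0,"dz":0,"yaw":0},{"gripper":-1,"dx":0,"dy":0,"dz":0,"yaw":0},{"gripper":-1,"dx":0,"dy":0,"dz":0,"yaw":0},{"gripper":-1,"dx":0,"dy":0,"dz":0,"yaw":0},{"gripper":-1,"dx":0,"dy":0,"dz":0,"yaw":0}]'; python3 -m crank '[{"gripper":-1,"dx":0,"dy":0,"dz":-3,"yaw":0},{"gripper":-1,"dx":0,"dy":0,"dz":-4,"yaw":0},{"gripper":-1,"dx":0,"dy":0,"dz":-4,"yaw":0},{"gripper":-1,"dx":0,"dy":0,"dz":-1,"yaw":0},{"gripper":-1,"dx":0,"dy":0,"dz":0,"yaw":0}]'; python3 -c "
from h import *
goC(0,.014,.14)"
```

```text
time: 19.35
tool_pos: [0.4352, 0.0853, 0.0186]
eef_rot: [-3.141, -0.016, 0.72]
ft_force: [-0.3, 0.1, -1.0]
grip_width: 0.0362
time: 19.85
tool_pos: [0.4329, 0.0832, 0.1418]
eef_rot: [-3.14, -0.012, 0.719]
ft_force: [-0.7, 0.2, -2.3]
grip_width: 0.036
shift cm [-21.29  23.97  -0.11] yaw turn to PSI -0.016 now [0.4329 0.0832 0.1418]
```

```bash
python3 -m crank '[{"gripper":-1,"dx":-2.6,"dy":3,"dz":0,"yaw":0},{"gripper":-1,"dx":-2.6,"dy":3,"dz":0,"yaw":0},{"gripper":-1,"dx":-2.6,"dy":3,"dz":0,"yaw":0},{"gripper":-1,"dx":-2.6,"dy":3,"dz":0,"yaw":-0.016},{"gripper":-1,"dx":-2.6,"dy":3,"dz":0,"yaw":0},{"gripper":-1,"dx":-2.6,"dy":3,"dz":0,"yaw":0},{"gripper":-1,"dx":-2.6,"dy":3,"dz":0,"yaw":0},{"gripper":-1,"dx":-2.6,"dy":2.4,"dz":0,"yaw":0}]'; python3 -m crank '[{"gripper":-1,"dx":0,"dy":0,"dz":0,"yaw":0},{"gripper":-1,"dx":0,"dy":0,"dz":0,"yaw":0}]'; python3 -c "
from h import *
goC(0,.014,.039)"
```

```text
time: 20.65
tool_pos: [0.4325, -0.2341, 0.1299]
eef_rot: [-3.134, -0.008, 0.75]
ft_force: [0.0, 0.0, -0.2]
grip_width: 0.0361
time: 20.85
tool_pos: [0.43, -0.2391, 0.1274]
eef_rot: [-3.133, -0.005, 0.742]
ft_force: [-0.2, 0.6, -0.9]
grip_width: 0.0358
shift cm [ 0.11 -0.01  8.84] yaw turn to PSI 0.007 now [ 0.43   -0.2391  0.1274]
```

```bash
python3 -m crank '[{"gripper":-1,"dx":0.1,"dy":0,"dz":4,"yaw":0.007},{"gripper":-1,"dx":0,"dy":0,"dz":3,"yaw":0},{"gripper":-1,"dx":0,"dy":0,"dz":0,"yaw":0},{"gripper":-1,"dx":0,"dy":0,"dz":0,"yaw":0}]'; python3 -c "
from h import *
goC(0,.014,.039)"
```

```text
time: 21.25
tool_pos: [0.4304, -0.2348, 0.0534]
eef_rot: [-3.129, -0.005, 0.737]
ft_force: [0.7, 0.9, -1.1]
grip_width: 0.0362
shift cm [-0.17  0.22  1.44] yaw turn to PSI 0.002 now [ 0.4304 -0.2348  0.0534]
```

```bash
python3 -m crank '[{"gripper":-1,"dx":-0.15,"dy":0.2,"dz":0.8,"yaw":0},{"gripper":-1,"dx":0,"dy":0,"dz":0.5,"yaw":0},{"gripper":-1,"dx":0,"dy":0,"dz":0,"yaw":0},{"gripper":-1,"dx":0,"dy":0,"dz":0,"yaw":0}]'; python3 -c "
from h import *
goC(0,.014,.039)"; python3 -m crank '[{"gripper":0.2,"dx":0,"dy":0,"dz":0,"yaw":0},{"gripper":0.2,"dx":0,"dy":0,"dz":0,"yaw":0},{"gripper":0.2,"dx":0,"dy":0,"dz":0,"yaw":0},{"gripper":0.2,"dx":0,"dy":0,"dz":-2,"yaw":0},{"gripper":0.2,"dx":0,"dy":0,"dz":-4,"yaw":0},{"gripper":0.4,"dx":0,"dy":0,"dz":-4,"yaw":0},{"gripper":0.5,"dx":0,"dy":0,"dz":-2,"yaw":0},{"gripper":0.5,"dx":0,"dy":0,"dz":0,"yaw":0}]'; python3 -c "
from h import *
go(.5008,.0255,.15)"
```

```text
time: 21.65
tool_pos: [0.4324, -0.2367, 0.042]
eef_rot: [-3.132, -0.007, 0.74]
ft_force: [0.2, -0.6, -0.8]
grip_width: 0.0359
shift cm [-0.19 -0.07  0.3 ] yaw turn to PSI 0.005 now [ 0.4324 -0.2367  0.042 ]
time: 22.45
tool_pos: [0.432, -0.2387, 0.1671]
eef_rot: [-3.132, -0.007, 0.738]
ft_force: [-0.6, -0.3, -1.3]
grip_width: 0.0637
shift cm [ 22.85 -14.9    2.01] yaw turn to PSI 0.003 now [ 0.432  -0.2387  0.1671]
```

```bash
python3 -m crank '[{"gripper":0.5,"dx":2.5,"dy":-3.1,"dz":0.3,"yaw":0},{"gripper":0.5,"dx":2.5,"dy":-3.1,"dz":0.3,"yaw":0},{"gripper":0.5,"dx":2.5,"dy":-3.1,"dz":0.3,"yaw":0},{"gripper":0.5,"dx":2.5,"dy":-3.1,"dz":0.3,"yaw":0},{"gripper":0.5,"dx":2.5,"dy":-3.1,"dz":0,"yaw":0},{"gripper":0.5,"dx":2.5,"dy":-3.1,"dz":0,"yaw":0},{"gripper":0.5,"dx":0,"dy":0,"dz":0,"yaw":0},{"gripper":0.5,"dx":0,"dy":0,"dz":0,"yaw":0}]'; python3 -c "
from h import *
c=cam('wrist');c['M']=np.load('w1M.npy')
print('lamp',w(c,590,40,.21),w(c,690,150,.21))
go(.5008,.0255,.15)"
```

```text
time: 23.25
tool_pos: [0.4156, 0.008, 0.1548]
eef_rot: [-3.133, -0.005, 0.736]
ft_force: [-0.2, -0.8, 0.4]
grip_width: 0.0637
lamp [ 0.55096073 -0.05416113  0.21      ] [ 0.55446202 -0.13489811  0.21      ]
shift cm [7.5  4.42 0.48] yaw turn to PSI 0.001 now [0.4156 0.0079 0.1548]
```

```bash
python3 -m crank '[{"gripper":0.5,"dx":2.5,"dy":1.5,"dz":0,"yaw":0},{"gripper":0.5,"dx":2.5,"dy":1.5,"dz":0,"yaw":0},{"gripper":0.5,"dx":2.3,"dy":1.4,"dz":0,"yaw":0},{"gripper":0.5,"dx":0,"dy":0,"dz":0,"yaw":0},{"gripper":0.5,"dx":0,"dy":0,"dz":0,"yaw":0}]'; python3 -c "
from h import *
c=cam('wrist')
p=find(c,(0,0,180),(179,50,255),(180,120,340,250),.055); go(p[0],p[1],.05);print(arm.state()['joint_pos'].round(2))"
```

```text
time: 23.8
tool_pos: [0.502, 0.0185, 0.153]
eef_rot: [-3.131, -0.004, 0.727]
ft_force: [-0.2, -0.4, -0.2]
grip_width: 0.064
px 250.5 184.5 box 51 53 area 2048 c [250. 185.]
[0.5026 0.0271 0.055 ]
shift cm [ 0.56 -0.47 10.32] yaw turn to PSI -0.008 now [0.5019 0.0187 0.1531]
[-0.89  0.47  1.01  2.01 -0.51  0.94 -0.46]
```

```bash
python3 -m crank '[{"gripper":0.5,"dx":0.5,"dy":-0.4,"dz":0,"yaw":0},{"gripper":0.5,"dx":0.1,"dy":-0.1,"dz":4,"yaw":0},{"gripper":0.5,"dx":0.1,"dy":-0.1,"dz":4,"yaw":0},{"gripper":0.5,"dx":0,"dy":0,"dz":2,"yaw":0},{"gripper":0.5,"dx":0,"dy":0,"dz":0,"yaw":0}]'; python3 -c "
from h import *
go(.502,.0265,.016)"
```

```text
time: 24.35
tool_pos: [0.502, 0.03, 0.0512]
eef_rot: [-3.131, -0.008, 0.725]
ft_force: [-0.4, 0.2, -0.4]
grip_width: 0.0638
shift cm [-0.26  0.3   3.52] yaw turn to PSI -0.01 now [0.502  0.03   0.0512]
```

```bash
python3 -m crank '[{"gripper":0.5,"dx":-0.2,"dy":0.2,"dz":1.7,"yaw":0},{"gripper":0.5,"dx":0,"dy":0,"dz":1.7,"yaw":0},{"gripper":0.5,"dx":0,"dy":0,"dz":0,"yaw":0},{"gripper":0.5,"dx":0,"dy":0,"dz":0,"yaw":0}]'; python3 -c "
from h import *
go(.502,.0265,.016)"; python3 -m crank '[{"gripper":-1,"dx":0,"dy":0,"dz":0,"yaw":0},{"gripper":-1,"dx":0,"dy":0,"dz":0,"yaw":0},{"gripper":-1,"dx":0,"dy":0,"dz":0,"yaw":0},{"gripper":-1,"dx":0,"dy":0,"dz":0,"yaw":0}]'; python3 -m crank '[{"gripper":-1,"dx":0,"dy":0,"dz":-3,"yaw":0},{"gripper":-1,"dx":0,"dy":0,"dz":-4,"yaw":0},{"gripper":-1,"dx":0,"dy":0,"dz":-4,"yaw":0},{"gripper":-1,"dx":-2.5,"dy":-1.5,"dz":-1,"yaw":0},{"gripper":-1,"dx":-2.5,"dy":-1.5,"dz":0,"yaw":0},{"gripper":-1,"dx":0,"dy":0,"dz":0,"yaw":0}]'; python3 -c "
from h import *
goC(0,.0575,.14)"
```

```text
time: 24.75
tool_pos: [0.5027, 0.0282, 0.0206]
eef_rot: [-3.132, -0.011, 0.725]
ft_force: [0.5, -0.2, 0.5]
grip_width: 0.0642
shift cm [-0.17  0.08  0.46] yaw turn to PSI -0.01 now [0.5027 0.0282 0.0206]
time: 25.15
tool_pos: [0.5043, 0.029, 0.0244]
eef_rot: [-3.133, -0.015, 0.726]
ft_force: [-0.5, -0.1, -1.2]
grip_width: 0.0385
time: 25.75
tool_pos: [0.4443, 0.0151, 0.1488]
eef_rot: [-3.132, -0.015, 0.725]
ft_force: [0.3, 0.4, -0.8]
grip_width: 0.0385
shift cm [-13.43  17.96   0.52] yaw turn to PSI -0.01 now [0.4443 0.0151 0.1488]
```

```bash
python3 -m crank '[{"gripper":-1,"dx":-2.6,"dy":2,"dz":0,"yaw":0},{"gripper":-1,"dx":-2.6,"dy":2,"dz":0,"yaw":0},{"gripper":-1,"dx":-2.6,"dy":2,"dz":0,"yaw":0},{"gripper":-1,"dx":-1.25,"dy":3,"dz":0,"yaw":0},{"gripper":-1,"dx":-1.25,"dy":3,"dz":0,"yaw":0},{"gripper":-1,"dx":-1.25,"dy":3,"dz":0,"yaw":0},{"gripper":-1,"dx":-1.25,"dy":3,"dz":0,"yaw":-0.01},{"gripper":-1,"dx":0,"dy":0,"dz":0,"yaw":0}]'; python3 -m crank '[{"gripper":-1,"dx":0,"dy":0,"dz":0,"yaw":0}]'; python3 -c "
from h import *
goC(0,.0625,.044)"
```

```text
time: 26.55
tool_pos: [0.4709, -0.211, 0.146]
eef_rot: [-3.133, -0.019, 0.741]
ft_force: [-0.1, 1.3, -0.7]
grip_width: 0.0382
time: 26.65
tool_pos: [0.4708, -0.2116, 0.1458]
eef_rot: [-3.132, -0.019, 0.74]
ft_force: [0.6, -0.6, -1.3]
grip_width: 0.0382
shift cm [-0.06 -0.68 10.19] yaw turn to PSI 0.005 now [ 0.4708 -0.2116  0.1458]
```

```bash
python3 -m crank '[{"gripper":-1,"dx":0,"dy":-0.65,"dz":2,"yaw":0.005},{"gripper":-1,"dx":0,"dy":0,"dz":4,"yaw":0},{"gripper":-1,"dx":0,"dy":0,"dz":2.5,"yaw":0},{"gripper":-1,"dx":0,"dy":0,"dz":0,"yaw":0},{"gripper":-1,"dx":0,"dy":0,"dz":0,"yaw":0}]'; python3 -c "
from h import *
goC(0,.0625,.044)"
```

```text
time: 27.15
tool_pos: [0.4683, -0.2014, 0.0598]
eef_rot: [-3.133, -0.021, 0.738]
ft_force: [-0.5, 0.4, -0.3]
grip_width: 0.0385
shift cm [-0.4   0.16  1.57] yaw turn to PSI 0.003 now [ 0.4683 -0.2014  0.0598]
```

```bash
python3 -m crank '[{"gripper":-1,"dx":-0.4,"dy":0.1,"dz":0.8,"yaw":0},{"gripper":-1,"dx":0,"dy":0,"dz":0.7,"yaw":0},{"gripper":-1,"dx":0,"dy":0,"dz":0,"yaw":0},{"gripper":-1,"dx":0,"dy":0,"dz":0,"yaw":0}]'; python3 -c "
from h import *
goC(0,.0625,.044)"
```

```text
time: 27.55
tool_pos: [0.4677, -0.2044, 0.0466]
eef_rot: [-3.136, -0.023, 0.74]
ft_force: [-0.4, 0.8, 0.2]
grip_width: 0.0385
shift cm [-0.13 -0.04  0.26] yaw turn to PSI 0.005 now [ 0.4677 -0.2044  0.0466]
```

```bash
python3 -m crank '[{"gripper":-1,"dx":-0.1,"dy":0,"dz":0.25,"yaw":0},{"gripper":-1,"dx":0,"dy":0,"dz":0,"yaw":0},{"gripper":0.25,"dx":0,"dy":0,"dz":0,"yaw":0},{"gripper":0.25,"dx":0,"dy":0,"dz":0,"yaw":0},{"gripper":0.25,"dx":0,"dy":0,"dz":0,"yaw":0},{"gripper":0.25,"dx":0,"dy":0,"dz":-2,"yaw":0},{"gripper":0.25,"dx":0,"dy":0,"dz":-4,"yaw":0},{"gripper":0.5,"dx":0,"dy":0,"dz":-4,"yaw":0}]'; python3 -m crank '[{"gripper":0.8,"dx":0,"dy":-1.5,"dz":-3,"yaw":0},{"gripper":0.8,"dx":0,"dy":-1.5,"dz":-3,"yaw":0},{"gripper":0.8,"dx":0,"dy":0,"dz":0,"yaw":0},{"gripper":0.8,"dx":0,"dy":0,"dz":0,"yaw":0}]';python3 -c "
from h import *
c=cam('wrist');cv2.imwrite('pics/w9.png',c['img'])
for y,z in [(-62,.088),(-24,.087),(15,.071),(59,.075)]: print(np.round(proj(c,[*fromC(0,y/1e3),z])))
s=arm.state();print(s['tool_pos'],s['joint_pos'].round(2))"
```

```text
time: 28.35
tool_pos: [0.4636, -0.2067, 0.1437]
eef_rot: [-3.131, -0.019, 0.739]
ft_force: [1.0, 0.3, 1.4]
grip_width: 0.0636
time: 28.75
tool_pos: [0.4436, -0.1859, 0.21]
eef_rot: [-3.134, -0.023, 0.739]
ft_force: [-0.3, -0.7, -0.5]
grip_width: 0.0769
[290. 313.]
[291. 276.]
[291. 227.]
[293. 181.]
[ 0.4435426  -0.18625138  0.20984557] [-0.58  0.33  1.12  2.01 -0.38  1.01 -0.11]
```

View pics/w9.png

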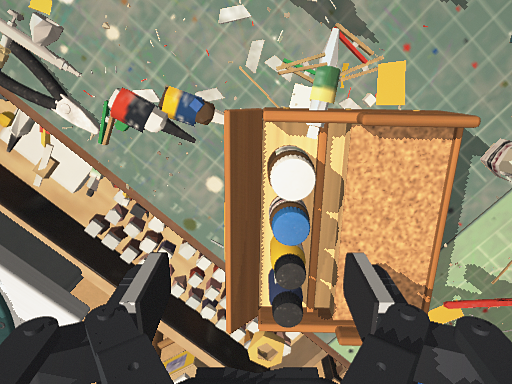

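```bash
python3 -m crank '[{"gripper":0.8,"dx":2.1,"dy":-3,"dz":0,"yaw":0},{"gripper":0.8,"dx":2.1,"dy":-3,"dz":0,"yaw":0},{"gripper":0.8,"dx":2.1,"dy":-3,"dz":0,"yaw":0},{"gripper":0.8,"dx":2.1,"dy":-3,"dz":0,"yaw":0},{"gripper":0.8,"dx":2.1,"dy":-3,"dz":0,"yaw":0},{"gripper":0.8,"dx":2.1,"dy":-3,"dz":0,"yaw":0},{"gripper":0.8,"dx":2.1,"dy":-2,"dz":0,"yaw":0},{"gripper":0.8,"dx":3.5,"dy":0.4,"dz":0,"yaw":0}]'; python3 -m crank '[{"gripper":1,"dx":3.7,"dy":0.4,"dz":0,"yaw":0},{"gripper":1,"dx":3.7,"dy":0.4,"dz":0,"yaw":0},{"gripper":1,"dx":2,"dy":0,"dz":0,"yaw":0},{"gripper":1,"dx":0,"dy":0,"dz":0,"yaw":0},{"gripper":1,"dx":0,"dy":0,"dz":0,"yaw":0}]'; python3 -c "
from h import *
go(.547,.154,.16)
c=cam('wrist');cv2.imwrite('pics/w10.png',c['img'])
s=arm.state();print(s['tool_pos'],s['joint_pos'].round(2),proj(c,(.547,.154,.069)))"
```

```text
time: 29.6
tool_pos: [0.4434, 0.0847, 0.2096]
eef_rot: [-3.133, -0.015, 0.726]
ft_force: [0.4, -0.1, 2.0]
grip_width: 0.077
time: 30.1
tool_pos: [0.5233, 0.1454, 0.2033]
eef_rot: [-3.133, -0.005, 0.73]
ft_force: [-0.9, -0.3, 0.5]
grip_width: 0.0852
shift cm [2.32 0.98 4.33] yaw turn to PSI -0.005 now [0.5233 0.1454 0.2033]
[0.52306563 0.14555224 0.20338285] [-1.09  0.46  0.99  1.87 -0.45  1.05 -0.76] (np.float64(270.169143356739), np.float64(151.51386892964757))
```

View pics/w10.png

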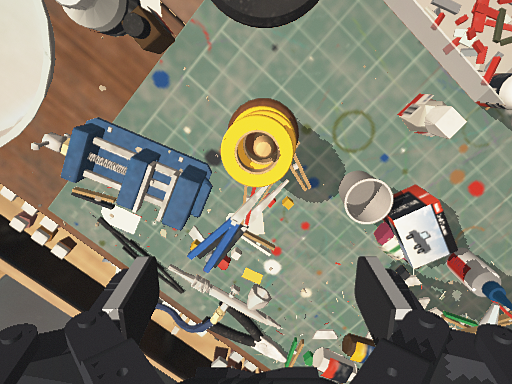

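```bash
python3 -c "
from h import *
c=cam('wrist')
p=find(c,(20,140,150),(34,255,255),(200,90,320,210),.069);go(p[0],p[1],.10)
q=w(c,212,180,.05,1);d=q-p;print('vice rel',d[:2]@EX,d[:2]@EY)
q=w(c,345,190,.045,1);d=q-p;print('cup rel',d[:2]@EX,d[:2]@EY)
print(w(c,258,153,.069,1),w(c,265,146,.08,1))
"
```

```text
px 257.5 146.5 box 73 81 area 2937 c [258. 145.]
[0.5429 0.1646 0.069 ]
shift cm [2.70e+00 1.00e-02 1.04e+01] yaw turn to PSI -0.005 now [0.5229 0.1455 0.2038]
vice rel -0.04112481362452333 -0.033875220585361646
cup rel 0.08008116210028737 -0.04517040682069808
[0.53919288 0.16073104 0.069     ] [0.54873348 0.16187551 0.08      ]
```

```bash
python3 -m crank '[{"gripper":1,"dx":1.2,"dy":0,"dz":3,"yaw":0},{"gripper":1,"dx":1.2,"dy":0.2,"dz":3,"yaw":0},{"gripper":1,"dx":0,"dy":0,"dz":0,"yaw":0},{"gripper":1,"dx":0,"dy":0,"dz":0,"yaw":0}]'; python3 -c "
from h import *
c=cam('wrist');cv2.imwrite('pics/w11.png',c['img'])
h=cv2.cvtColor(c['img'],cv2.COLOR_BGR2HSV)
s=arm.state();print(s['tool_pos'])
u,v=proj(c,[.542,.159,.069]);print(u,v)
# bright inner top face: print hue/sat/val along rows
u=int(u);v=int(v)
print(h[v,u-60:u+61:5].tolist());print(h[v-60:v+61:5,u].tolist())"
```

```text
time: 30.6
tool_pos: [0.5415, 0.1592, 0.1439]
eef_rot: [-3.131, -0.009, 0.727]
ft_force: [0.0, -0.0, 0.1]
grip_width: 0.0854
[0.54144709 0.15940401 0.14402636]
259.2107673652568 203.56995738685703
[[38, 15, 68], [30, 4, 66], [17, 102, 117], [27, 196, 246], [27, 198, 246], [27, 198, 247], [16, 111, 87], [19, 195, 197], [19, 202, 201], [15, 101, 91], [15, 104, 88], [24, 103, 246], [22, 110, 245], [20, 119, 238], [18, 126, 241], [15, 106, 89], [15, 112, 161], [27, 200, 246], [27, 198, 246], [27, 196, 247], [15, 124, 211], [53, 24, 95], [47, 37, 96], [46, 30, 95], [52, 30, 94]]
[[19, 183, 169], [28, 199, 249], [19, 198, 225], [20, 196, 180], [27, 195, 247], [27, 199, 246], [27, 197, 246], [22, 133, 242], [16, 133, 192], [16, 129, 200], [16, 132, 217], [23, 107, 245], [22, 110, 245], [19, 117, 241], [18, 111, 244], [26, 194, 248], [17, 122, 170], [18, 137, 218], [27, 197, 246], [27, 196, 246], [4, 9, 238], [22, 24, 229], [14, 40, 164], [18, 24, 235], [19, 23, 232]]
```

```bash
python3 -c "
from h import *
c=cam('wrist')
h=cv2.cvtColor(c['img'],cv2.COLOR_BGR2HSV);m=cv2.inRange(h,(25,185,230),(30,215,255));m[:140]=0;m[260:]=0;m[:,:200]=0;m[:,320:]=0
n,l,st,ce=cv2.connectedComponentsWithStats(m);print([st[i].tolist() for i in range(1,n) if st[i][4]>60])
p=find(c,(25,185,230),(30,215,255),(200,140,320,260),.069);go(p[0],p[1],.05)
for t in ([.030,0],[-.030,0],[0,.03],[0,-.03]): print(np.round(proj(c,[*(p[:2]+t[0]*EX+t[1]*EY),.069])))"
```

```text
[[224, 146, 67, 23, 219], [245, 155, 51, 20, 174], [210, 161, 87, 82, 3277], [245, 212, 24, 8, 89]]
px 253.5 202.0 box 87 82 area 3277 c [253. 201.]
[0.5402 0.1628 0.069 ]
shift cm [ 0.01 -0.23  9.44] yaw turn to PSI -0.008 now [0.5416 0.1596 0.1444]
[298. 202.]
[209. 202.]
[253. 158.]
[254. 242.]
```

```bash
python3 -m crank '[{"gripper":0.8,"dx":0,"dy":-0.2,"dz":3,"yaw":0},{"gripper":0.8,"dx":0,"dy":0,"dz":3,"yaw":0},{"gripper":0.8,"dx":0,"dy":0,"dz":1.5,"yaw":0},{"gripper":0.8,"dx":0,"dy":0,"dz":0,"yaw":0},{"gripper":0.8,"dx":0,"dy":0,"dz":0,"yaw":0}]'; python3 -c "
from h import *
go(.5402,.1628,.05)"
```

```text
time: 31.2
tool_pos: [0.5424, 0.1628, 0.0741]
eef_rot: [-3.132, -0.019, 0.727]
ft_force: [0.1, 0.4, 1.0]
grip_width: 0.0769
shift cm [-0.21 -0.13  2.41] yaw turn to PSI -0.008 now [0.5424 0.1628 0.0741]
```

```bash
python3 -m crank '[{"gripper":0.8,"dx":-0.2,"dy":-0.1,"dz":1.2,"yaw":0},{"gripper":0.8,"dx":0,"dy":0,"dz":1.1,"yaw":0},{"gripper":0.8,"dx":0,"dy":0,"dz":0,"yaw":0},{"gripper":0.8,"dx":0,"dy":0,"dz":0,"yaw":0}]'; python3 -c "
from h import *
go(.5402,.1628,.05)"
```

```text
time: 31.6
tool_pos: [0.5415, 0.1631, 0.0519]
eef_rot: [-3.133, -0.022, 0.727]
ft_force: [-0.7, 0.2, -0.2]
grip_width: 0.077
shift cm [-0.12 -0.06  0.19] yaw turn to PSI -0.008 now [0.5415 0.1631 0.0519]
```

```bash
python3 -m crank '[{"gripper":0.8,"dx":-0.1,"dy":0,"dz":0.3,"yaw":0},{"gripper":0.8,"dx":0,"dy":0,"dz":0,"yaw":0},{"gripper":-1,"dx":0,"dy":0,"dz":0,"yaw":0},{"gripper":-1,"dx":0,"dy":0,"dz":0,"yaw":0},{"gripper":-1,"dx":0,"dy":0,"dz":0,"yaw":0},{"gripper":-1,"dx":0,"dy":0,"dz":0,"yaw":0}]'; python3 -m crank '[{"gripper":-1,"dx":0,"dy":0,"dz":-1.5,"yaw":0},{"gripper":-1,"dx":0,"dy":0,"dz":-2,"yaw":0},{"gripper":-1,"dx":0,"dy":0,"dz":-3,"yaw":0},{"gripper":-1,"dx":0,"dy":0,"dz":0,"yaw":0},{"gripper":-1,"dx":0,"dy":0,"dz":0,"yaw":0}]'; python3 -c "
from h import *
c=cam('wrist');cv2.imwrite('pics/w12.png',c['img'])
h=cv2.cvtColor(c['img'],cv2.COLOR_BGR2HSV);m=cv2.inRange(h,(25,185,230),(30,215,255))
n,l,st,ce=cv2.connectedComponentsWithStats(m);print([st[i].tolist() for i in range(1,n) if st[i][4]>60])
s=arm.state()['tool_pos'];print(s)
mm=R.from_euler('xyz',arm.state()['eef_rot']).as_matrix()
for dz in(-.01,-.015,-.02): print(dz,[np.round(proj(c,s+mm@[a,b,dz])).tolist() for a,b in ((0,-.03),(0,.03),(.03,0),(-.03,0))])
c=cam('scene');cv2.imwrite('pics/s12.png',c['img'])"
```

```text
time: 32.2
tool_pos: [0.5415, 0.1623, 0.05]
eef_rot: [-3.133, -0.024, 0.727]
ft_force: [-0.1, -0.9, -0.2]
grip_width: 0.0575
time: 32.7
tool_pos: [0.5406, 0.1605, 0.1204]
eef_rot: [-3.133, -0.024, 0.726]
ft_force: [0.2, 0.6, -0.5]
grip_width: 0.0574
[[225, 154, 75, 24, 287], [215, 164, 85, 54, 1870], [189, 216, 137, 94, 4761], [258, 321, 27, 17, 194]]
[0.54087035 0.16040961 0.12051125]
-0.01 [[190.0, 270.0], [327.0, 270.0], [259.0, 207.0], [258.0, 327.0]]
-0.015 [[188.0, 277.0], [329.0, 277.0], [259.0, 211.0], [258.0, 334.0]]
-0.02 [[186.0, 283.0], [331.0, 283.0], [259.0, 216.0], [258.0, 342.0]]
```

```bash
python3 -m crank '[{"gripper":-1,"dx":-1.5,"dy":0.2,"dz":-2.5,"yaw":0},{"gripper":-1,"dx":-3.5,"dy":0.45,"dz":0,"yaw":0},{"gripper":-1,"dx":-3.5,"dy":0.45,"dz":0,"yaw":0},{"gripper":-1,"dx":-3.5,"dy":0.45,"dz":0,"yaw":0},{"gripper":-1,"dx":-3.5,"dy":0.45,"dz":0,"yaw":0},{"gripper":-1,"dx":-3.5,"dy":0.45,"dz":0,"yaw":0},{"gripper":-1,"dx":-2.7,"dy":3.3,"dz":0,"yaw":0}]'; python3 -m crank '[{"gripper":-1,"dx":-2.7,"dy":3.3,"dz":0,"yaw":0},{"gripper":-1,"dx":-2.7,"dy":3.3,"dz":0,"yaw":0},{"gripper":-1,"dx":-2.7,"dy":3.3,"dz":0,"yaw":0},{"gripper":-1,"dx":-2.7,"dy":3.3,"dz":0,"yaw":0},{"gripper":-1,"dx":-2.7,"dy":3.3,"dz":0,"yaw":0},{"gripper":-1,"dx":-2.7,"dy":3.3,"dz":0,"yaw":0},{"gripper":-1,"dx":0,"dy":0,"dz":0,"yaw":0},{"gripper":-1,"dx":0,"dy":0,"dz":0,"yaw":0}]'; python3 -c "
from h import *
goC(.095,-.062,.14);print(arm.state()['joint_pos'].round(2))"
```

```text
time: 33.5
tool_pos: [0.4099, -0.0285, 0.1368]
eef_rot: [-3.131, -0.018, 0.736]
ft_force: [2.4, -0.0, -0.6]
grip_width: 0.0571
time: 34.3
tool_pos: [0.4181, -0.2982, 0.1281]
eef_rot: [-3.126, -0.014, 0.732]
ft_force: [0.8, 0.9, -0.5]
grip_width: 0.057
shift cm [-2.56  5.82 -1.31] yaw turn to PSI -0.003 now [ 0.4181 -0.2982  0.1281]
[-0.15  0.52  0.92  1.99 -0.54  0.91  0.22]
```

```bash
python3 -m crank '[{"gripper":-1,"dx":-1.2,"dy":2.9,"dz":0,"yaw":0},{"gripper":-1,"dx":-1.2,"dy":2.9,"dz":0,"yaw":0},{"gripper":-1,"dx":0,"dy":0,"dz":3,"yaw":0},{"gripper":-1,"dx":0,"dy":0,"dz":3,"yaw":0},{"gripper":-1,"dx":0,"dy":0,"dz":0,"yaw":0},{"gripper":-1,"dx":0,"dy":0,"dz":0,"yaw":0}]'; python3 -c "
from h import *
goC(.095,-.06,.037)"
```

```text
time: 34.9
tool_pos: [0.4412, -0.3526, 0.0643]
eef_rot: [-3.123, -0.015, 0.738]
ft_force: [0.4, -0.7, -0.0]
grip_width: 0.0573
shift cm [-0.51  0.29  2.72] yaw turn to PSI 0.003 now [ 0.4412 -0.3526  0.0643]
```

```bash
python3 -m crank '[{"gripper":-1,"dx":-0.4,"dy":0.2,"dz":1.2,"yaw":0},{"gripper":-1,"dx":0,"dy":0,"dz":1,"yaw":0},{"gripper":-1,"dx":0,"dy":0,"dz":0,"yaw":0},{"gripper":-1,"dx":0,"dy":0,"dz":0,"yaw":0}]'; python3 -c "
from h import *
goC(.095,-.06,.037)"
```

```text
time: 35.3
tool_pos: [0.441, -0.3557, 0.0433]
eef_rot: [-3.126, -0.016, 0.74]
ft_force: [0.4, -0.8, -0.9]
grip_width: 0.057
shift cm [-0.25  0.03  0.63] yaw turn to PSI 0.005 now [ 0.441  -0.3557  0.0433]
```

```bash
python3 -m crank '[{"gripper":-1,"dx":-0.2,"dy":0,"dz":0.4,"yaw":0},{"gripper":-1,"dx":0,"dy":0,"dz":0.2,"yaw":0},{"gripper":-1,"dx":0,"dy":0,"dz":0,"yaw":0}]';  python3 -m crank '[{"gripper":0.65,"dx":0,"dy":0,"dz":0,"yaw":0},{"gripper":0.65,"dx":0,"dy":0,"dz":0,"yaw":0},{"gripper":0.65,"dx":0,"dy":0,"dz":0,"yaw":0},{"gripper":0.65,"dx":0,"dy":0,"dz":-2,"yaw":0},{"gripper":0.65,"dx":0,"dy":0,"dz":-4,"yaw":0},{"gripper":0.65,"dx":0,"dy":0,"dz":-4,"yaw":0},{"gripper":0.65,"dx":0,"dy":0,"dz":0,"yaw":0},{"gripper":0.65,"dx":0,"dy":0,"dz":0,"yaw":0}]'; python3 -c "
from h import *
c=cam('wrist');cv2.imwrite('pics/w13.png',c['img'])
h=cv2.cvtColor(c['img'],cv2.COLOR_BGR2HSV);m=cv2.inRange(h,(24,170,200),(31,225,255))
n,l,st,ce=cv2.connectedComponentsWithStats(m);print([st[i].tolist() for i in range(1,n) if st[i][4]>60])
for x,y in [(95,-62),(125,-62),(65,-62),(95,-92),(95,-32)]: print(x,y,np.round(proj(c,[*fromC(x/1e3,y/1e3),.054])))"
```

```text
time: 35.6
tool_pos: [0.4397, -0.3574, 0.0383]
eef_rot: [-3.127, -0.017, 0.74]
ft_force: [-1.6, 2.7, 3.8]
grip_width: 0.0575
time: 36.4
tool_pos: [0.4389, -0.3598, 0.1412]
eef_rot: [-3.126, -0.016, 0.739]
ft_force: [-0.5, 0.3, -0.1]
grip_width: 0.0703
[[478, 122, 34, 37, 690], [216, 156, 83, 80, 3106], [477, 161, 14, 16, 107], [343, 233, 50, 29, 842]]
95 -62 [257. 199.]
125 -62 [300. 199.]
65 -62 [215. 199.]
95 -92 [257. 238.]
95 -32 [258. 157.]
```

```bash
python3 -m crank '[{"gripper":0.8,"dx":2.7,"dy":-3.5,"dz":-0.5,"yaw":0},{"gripper":0.8,"dx":2.7,"dy":-3.5,"dz":0,"yaw":0},{"gripper":0.8,"dx":2.7,"dy":-3.5,"dz":0,"yaw":0},{"gripper":0.8,"dx":2.7,"dy":-3.5,"dz":0,"yaw":0},{"gripper":0.8,"dx":2.7,"dy":-3.5,"dz":0,"yaw":0},{"gripper":0.8,"dx":2.7,"dy":-3.5,"dz":0,"yaw":0},{"gripper":0.8,"dx":2.7,"dy":-3.5,"dz":0,"yaw":0},{"gripper":0.8,"dx":2.7,"dy":-3.5,"dz":0,"yaw":0}]'; python3 -m crank '[{"gripper":0.8,"dx":2.7,"dy":-2.5,"dz":0,"yaw":0},{"gripper":0.8,"dx":3.7,"dy":-0.4,"dz":0,"yaw":0},{"gripper":0.8,"dx":3.7,"dy":-0.4,"dz":0,"yaw":0},{"gripper":0.8,"dx":3.7,"dy":-0.4,"dz":0,"yaw":0},{"gripper":0.8,"dx":3.2,"dy":-0.4,"dz":0,"yaw":0},{"gripper":0.8,"dx":0,"dy":0,"dz":0,"yaw":0},{"gripper":0.8,"dx":0,"dy":0,"dz":0,"yaw":0}]'; python3 -c "
from h import *
go(.545,.16,.14)"
```

```text
time: 37.25
tool_pos: [0.4058, -0.0069, 0.1476]
eef_rot: [-3.123, -0.007, 0.729]
ft_force: [1.1, 0.6, -0.6]
grip_width: 0.0771
time: 37.95
tool_pos: [0.5033, 0.1513, 0.1431]
eef_rot: [-3.119, 0.0, 0.74]
ft_force: [0.1, -0.6, 0.1]
grip_width: 0.077
shift cm [3.67 2.18 0.26] yaw turn to PSI 0.005 now [0.5033 0.1513 0.1431]
```

```bash
python3 -m crank '[{"gripper":0.8,"dx":1.8,"dy":1,"dz":0,"yaw":0.005},{"gripper":0.8,"dx":1.7,"dy":1,"dz":0,"yaw":0},{"gripper":0.8,"dx":0,"dy":0,"dz":0,"yaw":0},{"gripper":0.8,"dx":0,"dy":0,"dz":0,"yaw":0}]'; cat >> h.py <<'E'
def tape(c,z,lo,hi,r):
    h=cv2.cvtColor(c['img'],cv2.COLOR_BGR2HSV);m=cv2.inRange(h,lo,hi);m[:120]=0;m[280:]=0
    n,l,st,ce=cv2.connectedComponentsWithStats(m);i=1+np.argmax(st[1:,4]);x,y,ww,hh,a=st[i];print(st[i].tolist(),[st[j].tolist() for j in range(1,n) if st[j][4]>100])
    p=onz(c,x+ww/2,y+hh/2,z);print('tape',p.round(4),[np.round(proj(c,[*(p[:2]+t[0]*EX+t[1]*EY),z])).tolist() for t in ([-r,0],[r,0],[0,r],[0,-r])]);return p
E
python3 -c "
from h import *
c=cam('wrist');cv2.imwrite('pics/w14.png',c['img']);h=cv2.cvtColor(c['img'],cv2.COLOR_BGR2HSV)
u,v=map(int,proj(c,(.543,.162,.057)));print(u,v,h[v,u-60:u+61:6].tolist())
p=tape(c,.057,(17,150,190),(24,255,255),.028);go(p[0],p[1],.035)"
```

```text
time: 38.35
tool_pos: [0.5412, 0.1577, 0.1405]
eef_rot: [-3.117, 0.004, 0.733]
ft_force: [-0.6, -0.3, -0.5]
grip_width: 0.0769
257 192 [[30, 11, 72], [165, 7, 69], [16, 32, 87], [13, 127, 169], [26, 189, 247], [26, 189, 247], [22, 99, 255], [16, 118, 166], [11, 151, 88], [19, 124, 240], [18, 123, 235], [15, 134, 215], [17, 122, 132], [10, 146, 89], [17, 169, 166], [26, 191, 248], [26, 189, 247], [21, 206, 172], [60, 30, 95], [48, 31, 99], [50, 29, 105]]
[273, 191, 22, 28, 283] [[229, 141, 65, 20, 107], [225, 147, 68, 29, 201], [285, 158, 16, 39, 146], [273, 191, 22, 28, 283], [284, 246, 15, 18, 135]]
tape [0.5488 0.1421 0.057 ] [[244.0, 205.0], [324.0, 205.0], [285.0, 166.0], [283.0, 241.0]]
shift cm [-0.45  1.94 10.51] yaw turn to PSI -0.002 now [0.5412 0.1578 0.1405]
```

```bash
python3 -c "
from h import *
c=cam('wrist')
p=tape(c,.057,(24,175,225),(31,225,255),.028);go(p[0],p[1],.036)"
```

```text
[217, 152, 79, 75, 2429] [[227, 144, 70, 23, 260], [217, 152, 79, 75, 2429]]
tape [0.5442 0.164  0.057 ] [[216.0, 189.0], [297.0, 190.0], [256.0, 150.0], [257.0, 227.0]]
shift cm [ 0.66  0.02 10.47] yaw turn to PSI -0.002 now [0.5411 0.1581 0.1407]
```

```bash
python3 -m crank '[{"gripper":0.8,"dx":0.6,"dy":0,"dz":3,"yaw":0},{"gripper":0.8,"dx":0,"dy":0,"dz":3,"yaw":0},{"gripper":0.8,"dx":0,"dy":0,"dz":1.5,"yaw":0},{"gripper":0.8,"dx":0,"dy":0,"dz":0,"yaw":0},{"gripper":0.8,"dx":0,"dy":0,"dz":0,"yaw":0}]'; python3 -c "
from h import *
go(.5442,.164,.041)"
```

```text
time: 38.95
tool_pos: [0.5429, 0.1631, 0.0654]
eef_rot: [-3.116, 0.002, 0.732]
ft_force: [0.9, -0.6, -1.0]
grip_width: 0.0771
shift cm [0.17 0.08 2.44] yaw turn to PSI -0.003 now [0.5429 0.1631 0.0654]
```

```bash
python3 -m crank '[{"gripper":0.8,"dx":0.15,"dy":0,"dz":1.3,"yaw":0},{"gripper":0.8,"dx":0,"dy":0,"dz":1.1,"yaw":0},{"gripper":0.8,"dx":0,"dy":0,"dz":0,"yaw":0},{"gripper":0.8,"dx":0,"dy":0,"dz":0,"yaw":0}]'; python3 -m crank '[{"gripper":-1,"dx":0,"dy":0,"dz":0,"yaw":0},{"gripper":-1,"dx":0,"dy":0,"dz":0,"yaw":0},{"gripper":-1,"dx":0,"dy":0,"dz":0,"yaw":0},{"gripper":-1,"dx":0,"dy":0,"dz":0,"yaw":0}]'; python3 -m crank '[{"gripper":-1,"dx":0,"dy":0,"dz":-1.5,"yaw":0},{"gripper":-1,"dx":0,"dy":0,"dz":-3,"yaw":0},{"gripper":-1,"dx":0,"dy":0,"dz":-3,"yaw":0},{"gripper":-1,"dx":0,"dy":0,"dz":-3,"yaw":0},{"gripper":-1,"dx":0,"dy":0,"dz":0,"yaw":0},{"gripper":-1,"dx":0,"dy":0,"dz":0,"yaw":0}]'; python3 -c "
from h import *
c=cam('wrist');cv2.imwrite('pics/w15.png',c['img']);s=arm.state();m=R.from_euler('xyz',s['eef_rot']).as_matrix()
h=cv2.cvtColor(c['img'],cv2.COLOR_BGR2HSV);k=cv2.inRange(h,(24,175,225),(31,225,255))
n,l,st,ce=cv2.connectedComponentsWithStats(k);print([st[i].tolist() for i in range(1,n) if st[i][4]>60])
print([np.round(proj(c,s['tool_pos']+m@[a,b,-.016])).tolist() for a,b in ((0,-.028),(0,.028),(.028,0),(-.028,0))])"
```

```text
time: 39.35
tool_pos: [0.5446, 0.1651, 0.0418]
eef_rot: [-3.117, -0.002, 0.733]
ft_force: [-0.6, 0.7, -0.5]
grip_width: 0.077
time: 39.75
tool_pos: [0.5452, 0.1652, 0.0432]
eef_rot: [-3.117, -0.003, 0.732]
ft_force: [0.0, 0.6, -0.2]
grip_width: 0.0534
time: 40.35
tool_pos: [0.5469, 0.162, 0.1566]
eef_rot: [-3.118, -0.004, 0.731]
ft_force: [-0.1, -0.5, -0.7]
grip_width: 0.0532
[[222, 150, 75, 62, 1767], [198, 221, 121, 86, 3666], [270, 314, 21, 13, 131]]
[[192.0, 278.0], [325.0, 278.0], [259.0, 217.0], [258.0, 332.0]]
```

```bash
python3 -m crank '[{"gripper":-1,"dx":-1.5,"dy":0.1,"dz":0,"yaw":0},{"gripper":-1,"dx":-3.5,"dy":0.35,"dz":0,"yaw":0},{"gripper":-1,"dx":-3.5,"dy":0.35,"dz":0,"yaw":0},{"gripper":-1,"dx":-3.5,"dy":0.35,"dz":0,"yaw":0},{"gripper":-1,"dx":-3.5,"dy":0.35,"dz":0,"yaw":0},{"gripper":-1,"dx":-3.5,"dy":0.35,"dz":0,"yaw":0},{"gripper":-1,"dx":-2.7,"dy":3.3,"dz":0,"yaw":0}]'; python3 -m crank '[{"gripper":-1,"dx":-2.2,"dy":3.8,"dz":0,"yaw":0},{"gripper":-1,"dx":-2.2,"dy":3.8,"dz":0,"yaw":0},{"gripper":-1,"dx":-2.2,"dy":3.8,"dz":0,"yaw":0},{"gripper":-1,"dx":-2.2,"dy":3.8,"dz":0,"yaw":0},{"gripper":-1,"dx":-2.2,"dy":3.8,"dz":0,"yaw":0},{"gripper":-1,"dx":-1.5,"dy":3.8,"dz":0,"yaw":0},{"gripper":-1,"dx":0,"dy":0,"dz":0,"yaw":0},{"gripper":-1,"dx":0,"dy":0,"dz":0,"yaw":0}]'; python3 -c "
from h import *
goC(.095,.001,.1)"
```

```text
time: 41.1
tool_pos: [0.4128, -0.0226, 0.151]
eef_rot: [-3.115, 0.002, 0.74]
ft_force: [1.5, 0.4, -0.8]
grip_width: 0.0531
time: 41.9
tool_pos: [0.4704, -0.2872, 0.14]
eef_rot: [-3.108, 0.007, 0.737]
ft_force: [-0.6, 0.4, -0.1]
grip_width: 0.0531
shift cm [-0.9   3.27  3.89] yaw turn to PSI 0.002 now [ 0.4704 -0.2872  0.14  ]
```

```bash
python3 -m crank '[{"gripper":-1,"dx":-0.5,"dy":1.6,"dz":0,"yaw":0},{"gripper":-1,"dx":-0.4,"dy":1.6,"dz":1,"yaw":0},{"gripper":-1,"dx":0,"dy":0,"dz":3,"yaw":0},{"gripper":-1,"dx":0,"dy":0,"dz":2.5,"yaw":0},{"gripper":-1,"dx":0,"dy":0,"dz":0,"yaw":0},{"gripper":-1,"dx":0,"dy":0,"dz":0,"yaw":0}]'; python3 -c "
from h import *
goC(.095,.001,.044)"
```

```text
time: 42.5
tool_pos: [0.4838, -0.3104, 0.0714]
eef_rot: [-3.104, 0.006, 0.742]
ft_force: [0.8, -0.8, -1.0]
grip_width: 0.0532
shift cm [-0.34  0.62  2.72] yaw turn to PSI 0.007 now [ 0.4838 -0.3104  0.0714]
```

```bash
python3 -m crank '[{"gripper":-1,"dx":-0.3,"dy":0.5,"dz":1,"yaw":0.007},{"gripper":-1,"dx":0,"dy":0.1,"dz":1.2,"yaw":0},{"gripper":-1,"dx":0,"dy":0,"dz":0,"yaw":0},{"gripper":-1,"dx":0,"dy":0,"dz":0,"yaw":0}]'; python3 -c "
from h import *
goC(.095,.001,.044)"
```

```text
time: 42.9
tool_pos: [0.4865, -0.3162, 0.05]
eef_rot: [-3.107, 0.005, 0.736]
ft_force: [0.1, 0.4, -0.1]
grip_width: 0.0532
shift cm [-0.16 -0.07  0.6 ] yaw turn to PSI 0.001 now [ 0.4865 -0.3162  0.05  ]
```

```bash
python3 -m crank '[{"gripper":-1,"dx":-0.1,"dy":0,"dz":0.4,"yaw":0},{"gripper":-1,"dx":0,"dy":0,"dz":0.3,"yaw":0},{"gripper":-1,"dx":0,"dy":0,"dz":0,"yaw":0}]';  python3 -m crank '[{"gripper":0.6,"dx":0,"dy":0,"dz":0,"yaw":0},{"gripper":0.6,"dx":0,"dy":0,"dz":0,"yaw":0},{"gripper":0.6,"dx":0,"dy":0,"dz":0,"yaw":0},{"gripper":0.6,"dx":0,"dy":0,"dz":-2,"yaw":0},{"gripper":0.6,"dx":0,"dy":0,"dz":-4,"yaw":0},{"gripper":0.6,"dx":0,"dy":0,"dz":-4,"yaw":0},{"gripper":0.6,"dx":0,"dy":0,"dz":0,"yaw":0},{"gripper":0.6,"dx":0,"dy":0,"dz":0,"yaw":0}]'; python3 -c "
from h import *
c=cam('wrist');cv2.imwrite('pics/w16.png',c['img'])
h=cv2.cvtColor(c['img'],cv2.COLOR_BGR2HSV);m=cv2.inRange(h,(24,170,200),(31,225,255))
n,l,st,ce=cv2.connectedComponentsWithStats(m);print([st[i].tolist() for i in range(1,n) if st[i][4]>60])
for x,y,r in [(95,-60,30),(95,1,28)]: print(y,[np.round(proj(c,[*fromC((x+a*r)/1e3,(y+b*r)/1e3),.054 if r==30 else .057])).tolist() for a,b in ((-1,0),(1,0),(0,1),(0,-1))])"
```

```text
time: 43.2
tool_pos: [0.4857, -0.317, 0.0431]
eef_rot: [-3.108, 0.005, 0.736]
ft_force: [-0.5, -0.4, -0.3]
grip_width: 0.0533
time: 44.0
tool_pos: [0.488, -0.319, 0.1466]
eef_rot: [-3.107, 0.005, 0.736]
ft_force: [-0.1, -0.5, 0.2]
grip_width: 0.0684
[[241, 15, 37, 6, 66], [219, 162, 76, 71, 2520], [461, 230, 13, 13, 68], [219, 235, 75, 67, 2338]]
-60 [[218.0, 268.0], [295.0, 269.0], [256.0, 234.0], [256.0, 301.0]]
1 [[217.0, 196.0], [295.0, 197.0], [256.0, 158.0], [256.0, 232.0]]
```

```bash
python3 -m crank '[{"gripper":0.8,"dx":1.9,"dy":-3.8,"dz":-0.3,"yaw":0},{"gripper":0.8,"dx":1.9,"dy":-3.8,"dz":0,"yaw":0},{"gripper":0.8,"dx":1.9,"dy":-3.8,"dz":0,"yaw":0},{"gripper":0.8,"dx":1.9,"dy":-3.8,"dz":0,"yaw":0},{"gripper":0.8,"dx":1.9,"dy":-3.8,"dz":0,"yaw":0},{"gripper":0.8,"dx":1.9,"dy":-3.8,"dz":0,"yaw":0},{"gripper":0.8,"dx":2.5,"dy":-3.8,"dz":0,"yaw":0},{"gripper":0.8,"dx":2.5,"dy":-3.5,"dz":0,"yaw":0}]'; python3 -m crank '[{"gripper":0.8,"dx":3.5,"dy":-0.4,"dz":0,"yaw":0},{"gripper":0.8,"dx":3.7,"dy":0,"dz":0,"yaw":0},{"gripper":0.8,"dx":3.7,"dy":0,"dz":0,"yaw":0},{"gripper":0.8,"dx":3.7,"dy":0,"dz":0,"yaw":0},{"gripper":0.8,"dx":3.2,"dy":0,"dz":0,"yaw":0},{"gripper":0.8,"dx":0,"dy":0,"dz":0,"yaw":0},{"gripper":0.8,"dx":0,"dy":0,"dz":0,"yaw":0}]'; python3 -c "
from h import *
go(.545,.16,.14)"
```

```text
time: 44.85
tool_pos: [0.4026, 0.014, 0.1527]
eef_rot: [-3.104, 0.015, 0.726]
ft_force: [1.9, 0.7, -0.0]
grip_width: 0.0771
time: 45.55
tool_pos: [0.5312, 0.151, 0.1432]
eef_rot: [-3.097, 0.021, 0.742]
ft_force: [0.3, -0.8, 0.7]
grip_width: 0.0768
shift cm [1.63 0.28 0.27] yaw turn to PSI 0.007 now [0.5312 0.151  0.1432]
```

```bash
python3 -m crank '[{"gripper":0.8,"dx":1.6,"dy":0.3,"dz":0,"yaw":0.007},{"gripper":0.8,"dx":0,"dy":0,"dz":0,"yaw":0},{"gripper":0.8,"dx":0,"dy":0,"dz":0,"yaw":0}]'; python3 -c "
from h import *
c=cam('wrist');cv2.imwrite('pics/w17.png',c['img'])
p=tape(c,.042,(24,175,220),(31,225,255),.030);go(p[0],p[1],.028);print(arm.state()['eef_rot'])"
```

```text
time: 45.85
tool_pos: [0.5433, 0.1577, 0.1413]
eef_rot: [-3.096, 0.025, 0.732]
ft_force: [0.2, -0.7, 0.1]
grip_width: 0.0768
[222, 143, 80, 76, 2490] [[222, 143, 80, 76, 2490]]
tape [0.5468 0.1623 0.042 ] [[221.0, 181.0], [303.0, 181.0], [262.0, 140.0], [262.0, 218.0]]
shift cm [ 0.84  0.42 11.32] yaw turn to PSI -0.003 now [0.5433 0.1578 0.1414]
[-3.09595282  0.02440401  0.7323495 ]
```

```bash
python3 -m crank '[{"gripper":0.8,"dx":0.7,"dy":0.4,"dz":3,"yaw":0},{"gripper":0.8,"dx":0,"dy":0,"dz":3,"yaw":0},{"gripper":0.8,"dx":0,"dy":0,"dz":2.5,"yaw":0},{"gripper":0.8,"dx":0,"dy":0,"dz":0,"yaw":0},{"gripper":0.8,"dx":0,"dy":0,"dz":0,"yaw":0}]'; python3 -c "
from h import *
go(.5468,.1623,.029)"
```

```text
time: 46.4
tool_pos: [0.5458, 0.1591, 0.0556]
eef_rot: [-3.096, 0.022, 0.73]
ft_force: [0.6, -0.0, 1.9]
grip_width: 0.0772
shift cm [ 0.35 -0.05  2.66] yaw turn to PSI -0.005 now [0.5458 0.1591 0.0556]
```

```bash
python3 -m crank '[{"gripper":0.8,"dx":0.3,"dy":0,"dz":1.3,"yaw":0},{"gripper":0.8,"dx":0,"dy":0,"dz":1.3,"yaw":0},{"gripper":0.8,"dx":0,"dy":0,"dz":0,"yaw":0},{"gripper":0.8,"dx":0,"dy":0,"dz":0,"yaw":0}]'; python3 -m crank '[{"gripper":-1,"dx":0,"dy":0,"dz":0,"yaw":0},{"gripper":-1,"dx":0,"dy":0,"dz":0,"yaw":0},{"gripper":-1,"dx":0,"dy":0,"dz":0,"yaw":0},{"gripper":-1,"dx":0,"dy":0,"dz":0,"yaw":0}]'; python3 -m crank '[{"gripper":-1,"dx":0,"dy":0,"dz":-1.5,"yaw":0},{"gripper":-1,"dx":0,"dy":0,"dz":-3,"yaw":0},{"gripper":-1,"dx":0,"dy":0,"dz":-3,"yaw":0},{"gripper":-1,"dx":0,"dy":0,"dz":-3.5,"yaw":0},{"gripper":-1,"dx":0,"dy":0,"dz":-1,"yaw":0},{"gripper":-1,"dx":0,"dy":0,"dz":0,"yaw":0}]'; python3 -c "
from h import *
c=cam('wrist');cv2.imwrite('pics/w18.png',c['img']);s=arm.state();m=R.from_euler('xyz',s['eef_rot']).as_matrix()
h=cv2.cvtColor(c['img'],cv2.COLOR_BGR2HSV);k=cv2.inRange(h,(24,175,220),(31,225,255))
n,l,st,ce=cv2.connectedComponentsWithStats(k);print([st[i].tolist() for i in range(1,n) if st[i][4]>60])
print([np.round(proj(c,s['tool_pos']+m@[a,b,-.014])).tolist() for a,b in ((0,-.030),(0,.030),(.030,0),(-.030,0))])"
```

```text
time: 46.8
tool_pos: [0.548, 0.1622, 0.0303]
eef_rot: [-3.097, 0.019, 0.73]
ft_force: [-0.3, 0.3, -0.3]
grip_width: 0.0772
time: 47.2
tool_pos: [0.5487, 0.1621, 0.0323]
eef_rot: [-3.097, 0.017, 0.73]
ft_force: [0.2, -0.8, 0.1]
grip_width: 0.0562
time: 47.8
tool_pos: [0.5541, 0.1583, 0.161]
eef_rot: [-3.098, 0.017, 0.728]
ft_force: [-0.0, 0.6, -1.3]
grip_width: 0.0566
[[193, 213, 129, 92, 4147], [204, 303, 20, 14, 126], [278, 309, 21, 11, 72]]
[[188.0, 275.0], [328.0, 275.0], [258.0, 210.0], [258.0, 332.0]]
```

```bash
python3 -m crank '[{"gripper":-1,"dx":-2,"dy":0.1,"dz":0,"yaw":0},{"gripper":-1,"dx":-3.5,"dy":0.3,"dz":0,"yaw":0},{"gripper":-1,"dx":-3.5,"dy":0.3,"dz":0,"yaw":0},{"gripper":-1,"dx":-3.5,"dy":0.3,"dz":0,"yaw":0},{"gripper":-1,"dx":-3.5,"dy":0.3,"dz":0,"yaw":0},{"gripper":-1,"dx":-3.5,"dy":0.3,"dz":0,"yaw":0},{"gripper":-1,"dx":-2.7,"dy":3.3,"dz":0,"yaw":0}]'; python3 -m crank '[{"gripper":-1,"dx":-2.5,"dy":3.6,"dz":0,"yaw":0},{"gripper":-1,"dx":-2.5,"dy":3.6,"dz":0,"yaw":0},{"gripper":-1,"dx":-2.5,"dy":3.6,"dz":0,"yaw":0},{"gripper":-1,"dx":-2.5,"dy":3.6,"dz":0,"yaw":0},{"gripper":-1,"dx":-2.5,"dy":3.6,"dz":0,"yaw":0},{"gripper":-1,"dx":0,"dy":0,"dz":0,"yaw":0},{"gripper":-1,"dx":0,"dy":0,"dz":0,"yaw":0}]'; python3 -c "
from h import *
goC(.095,.061,.1)"
```

```text
time: 48.55
tool_pos: [0.4123, -0.0266, 0.156]
eef_rot: [-3.093, 0.026, 0.739]
ft_force: [2.1, 0.2, -0.8]
grip_width: 0.0561
time: 49.25
tool_pos: [0.4357, -0.2551, 0.1441]
eef_rot: [-3.086, 0.032, 0.737]
ft_force: [0.0, 0.2, -1.5]
grip_width: 0.0564
shift cm [5.63 8.08 3.79] yaw turn to PSI 0.002 now [ 0.4357 -0.2551  0.1441]
```

```bash
python3 -m crank '[{"gripper":-1,"dx":1.2,"dy":2.7,"dz":0,"yaw":0},{"gripper":-1,"dx":1.9,"dy":2.5,"dz":0.5,"yaw":0},{"gripper":-1,"dx":2.2,"dy":2.4,"dz":0.5,"yaw":0},{"gripper":-1,"dx":0,"dy":0,"dz":0,"yaw":0},{"gripper":-1,"dx":0,"dy":0,"dz":0,"yaw":0}]'; python3 -c "
from h import *
goC(.095,.061,.047)"
```

```text
time: 49.75
tool_pos: [0.5273, -0.2703, 0.124]
eef_rot: [-3.08, 0.032, 0.741]
ft_force: [-0.4, -0.0, -0.2]
grip_width: 0.0565
shift cm [-0.02  1.05  7.66] yaw turn to PSI 0.006 now [ 0.5273 -0.2703  0.124 ]
```

```bash
python3 -m crank '[{"gripper":-1,"dx":0,"dy":1,"dz":2,"yaw":0.006},{"gripper":-1,"dx":0,"dy":0,"dz":3,"yaw":0},{"gripper":-1,"dx":0,"dy":0,"dz":0.7,"yaw":0},{"gripper":-1,"dx":0,"dy":0,"dz":0,"yaw":0},{"gripper":-1,"dx":0,"dy":0,"dz":0,"yaw":0}]'; python3 -c "
from h import *
goC(.095,.061,.047)"
```

```text
time: 50.25
tool_pos: [0.5296, -0.2725, 0.0663]
eef_rot: [-3.08, 0.032, 0.738]
ft_force: [-0.7, 1.0, -1.0]
grip_width: 0.0561
shift cm [-0.23  0.38  1.92] yaw turn to PSI 0.003 now [ 0.5296 -0.2725  0.0663]
```

```bash
python3 -m crank '[{"gripper":-1,"dx":-0.2,"dy":0.35,"dz":0.9,"yaw":0},{"gripper":-1,"dx":0,"dy":0,"dz":0.9,"yaw":0},{"gripper":-1,"dx":0,"dy":0,"dz":0,"yaw":0},{"gripper":-1,"dx":0,"dy":0,"dz":0,"yaw":0}]'; python3 -c "
from h import *
goC(.095,.061,.047)"
```

```text
time: 50.65
tool_pos: [0.5302, -0.2766, 0.0492]
eef_rot: [-3.082, 0.03, 0.738]
ft_force: [0.5, 0.0, -0.7]
grip_width: 0.0564
shift cm [-0.06 -0.08  0.23] yaw turn to PSI 0.003 now [ 0.5302 -0.2766  0.0492]
```

Release, rise, and look at the whole carrier.

```bash
python3 -m crank '[{"gripper":-1,"dx":0,"dy":0,"dz":0.3,"yaw":0},{"gripper":-1,"dx":0,"dy":0,"dz":0,"yaw":0},{"gripper":0.65,"dx":0,"dy":0,"dz":0,"yaw":0},{"gripper":0.65,"dx":0,"dy":0,"dz":0,"yaw":0},{"gripper":0.65,"dx":0,"dy":0,"dz":0,"yaw":0},{"gripper":0.65,"dx":0,"dy":0,"dz":-2,"yaw":0},{"gripper":0.65,"dx":0,"dy":0,"dz":-4,"yaw":0},{"gripper":0.65,"dx":0,"dy":0,"dz":-4,"yaw":0}]'; python3 -m crank '[{"gripper":0,"dx":-1.5,"dy":-3,"dz":-2,"yaw":0},{"gripper":-1,"dx":-1,"dy":-3,"dz":-2,"yaw":0},{"gripper":-1,"dx":-1,"dy":-3,"dz":0,"yaw":0},{"gripper":-1,"dx":0,"dy":-3,"dz":0,"yaw":0},{"gripper":-1,"dx":0,"dy":-3,"dz":0,"yaw":0},{"gripper":-1,"dx":0,"dy":0,"dz":0,"yaw":0},{"gripper":-1,"dx":0,"dy":0,"dz":0,"yaw":0}]'; python3 -c "
from h import *
goC(-.085,0,.1)
c=cam('wrist');cv2.imwrite('pics/w19.png',c['img'])
print(np.round(proj(c,[*fromC(-.026-.03,.0),.052])))"
```

```text
time: 51.45
tool_pos: [0.5343, -0.2778, 0.1448]
eef_rot: [-3.076, 0.034, 0.738]
ft_force: [0.7, 1.0, 0.4]
grip_width: 0.0702
time: 52.15
tool_pos: [0.4078, -0.19, 0.2013]
eef_rot: [-3.081, 0.027, 0.738]
ft_force: [0.4, 0.4, -0.6]
grip_width: 0.0005
shift cm [-2.61 -2.84 10.39] yaw turn to PSI 0.003 now [ 0.4078 -0.19    0.2013]
[261. 200.]
```

View pics/w19.png

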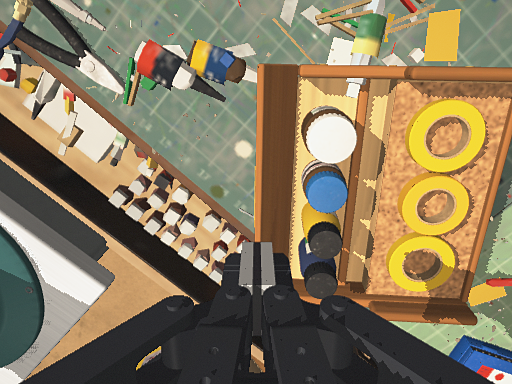

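```bash
python3 -m crank '[{"gripper":-1,"dx":-0.3,"dy":-1.5,"dz":1,"yaw":0},{"gripper":-1,"dx":-0.3,"dy":-1.5,"dz":3,"yaw":0},{"gripper":-1,"dx":0,"dy":0,"dz":4,"yaw":0},{"gripper":-1,"dx":0,"dy":0,"dz":2,"yaw":0},{"gripper":-1,"dx":0,"dy":0,"dz":0,"yaw":0},{"gripper":-1,"dx":0,"dy":0,"dz":0,"yaw":0}]'; python3 -c "
from h import *
goC(-.086,.02,.045)
s=arm.state();m=R.from_euler('xyz',s['eef_rot']).as_matrix();z=m[:,2];print('toolz carrier',z[:2]@EX,z[:2]@EY,s['joint_pos'].round(2))"
```

```text
time: 52.8
tool_pos: [0.3789, -0.1737, 0.1011]
eef_rot: [-3.085, 0.03, 0.733]
ft_force: [0.1, -0.8, 0.3]
grip_width: -0.0
shift cm [ 0.33 -0.09  5.62] yaw turn to PSI -0.002 now [ 0.3789 -0.1737  0.1011]
toolz carrier -0.05651834770877739 -0.029732178527987162 [-0.46  0.44  0.98  2.2  -0.49  0.82  0.01]
```

```bash
python3 -m crank '[{"gripper":-1,"dx":0.2,"dy":-0.2,"dz":2,"yaw":0},{"gripper":-1,"dx":0,"dy":0,"dz":2,"yaw":0},{"gripper":-1,"dx":0,"dy":0,"dz":1.3,"yaw":0},{"gripper":-1,"dx":0,"dy":0,"dz":0,"yaw":0},{"gripper":-1,"dx":0,"dy":0,"dz":0,"yaw":0}]'; python3 -c "
from h import *
goC(-.05,.02,.045)"
```

```text
time: 53.3
tool_pos: [0.381, -0.1727, 0.0519]
eef_rot: [-3.092, 0.026, 0.732]
ft_force: [-0.6, -0.1, 0.3]
grip_width: 0.0001
shift cm [-0.04  3.15  0.54] yaw turn to PSI -0.003 now [ 0.381  -0.1727  0.0519]
```

```bash
python3 -m crank '[{"gripper":-1,"dx":0,"dy":-0.2,"dz":1,"yaw":0},{"gripper":-1,"dx":0,"dy":0,"dz":0.3,"yaw":0},{"gripper":-1,"dx":0,"dy":0,"dz":0,"yaw":0}]'; python3 -m crank '[{"gripper":-1,"dx":0,"dy":0.8,"dz":0,"yaw":0},{"gripper":-1,"dx":0,"dy":0.8,"dz":0,"yaw":0},{"gripper":-1,"dx":0,"dy":0.6,"dz":0,"yaw":0},{"gripper":-1,"dx":0,"dy":0,"dz":0,"yaw":0}]'; python3 -c "
from h import *
goC(-.05,.02,.042)"
```

```text
time: 53.6
tool_pos: [0.3806, -0.1711, 0.0401]
eef_rot: [-3.095, 0.023, 0.733]
ft_force: [-0.1, -0.2, 0.5]
grip_width: -0.0001
time: 54.0
tool_pos: [0.3855, -0.1763, 0.038]
eef_rot: [-3.058, 0.02, 0.737]
ft_force: [-0.1, 0.3, 0.1]
grip_width: 0.0001
shift cm [-0.16  2.51 -0.61] yaw turn to PSI 0.002 now [ 0.3855 -0.1763  0.038 ]
```

```bash
python3 -c "
from h import *
s=arm.state();print({k:np.round(s[k],2) for k in ('joint_pos','qd','effort','ft_force','wrist_torque','tool_pos','eef_rot')})
c=cam('wrist');cv2.imwrite('pics/w20.png',c['img']);c=cam('side');cv2.imwrite('pics/d20.png',c['img']);s=arm.state();print({k:np.round(s[k],2) for k in ('joint_pos','effort','ft_force')})
"; python3 -m crank '[{"gripper":-1,"dx":0,"dy":0.3,"dz":0,"yaw":0},{"gripper":-1,"dx":0,"dy":0,"dz":0,"yaw":0}]'; python3 -c "
from h import *
goC(-.05,.02,.042);s=arm.state();print({k:np.round(s[k],2) for k in ('joint_pos','effort','ft_force','eef_rot')})"
```

```text
{'joint_pos': array([-0.3 ,  0.57,  0.81,  2.19, -0.65,  0.73,  0.14]), 'qd': array([ 0.  , -0.01, -0.01,  0.02,  0.01,  0.03, -0.  ]), 'effort': array([ 5.000e-02, -6.324e+01,  1.592e+01, -2.171e+01,  2.100e-01,
        1.900e+00,  1.400e-01]), 'ft_force': array([-0.13,  0.32,  0.15]), 'wrist_torque': array([-0.07, -0.08,  0.07]), 'tool_pos': array([ 0.39, -0.18,  0.04]), 'eef_rot': array([-3.06,  0.02,  0.74])}
{'joint_pos': array([-0.3 ,  0.57,  0.81,  2.19, -0.65,  0.73,  0.14]), 'effort': array([ 1.650e+00, -6.117e+01,  1.706e+01, -2.546e+01, -1.600e-01,
       -2.200e+00,  3.000e-02]), 'ft_force': array([-6.87,  7.18, 10.96])}
time: 54.3
tool_pos: [0.3869, -0.178, 0.0378]
eef_rot: [-3.054, 0.02, 0.737]
ft_force: [-0.7, 0.4, 0.8]
grip_width: -0.0002
shift cm [-0.17  2.29 -0.61] yaw turn to PSI 0.002 now [ 0.3869 -0.178   0.0378]
{'joint_pos': array([-0.29,  0.58,  0.81,  2.19, -0.65,  0.74,  0.15]), 'effort': array([ 2.000e-01, -6.336e+01,  1.637e+01, -2.237e+01,  1.200e-01,
        4.400e-01,  5.000e-02]), 'ft_force': array([-0.67,  0.4 ,  0.81]), 'eef_rot': array([-3.05,  0.02,  0.74])}
```

```bash
python3 -m crank '[{"gripper":-1,"dx":0,"dy":-0.5,"dz":0,"yaw":0},{"gripper":-1,"dx":0,"dy":-0.2,"dz":0.7,"yaw":0},{"gripper":-1,"dx":0,"dy":0,"dz":0,"yaw":0}]'; python3 -m crank '[{"gripper":-1,"dx":0,"dy":0.4,"dz":0,"yaw":0},{"gripper":-1,"dx":0,"dy":0.48,"dz":-0.5,"yaw":0},{"gripper":-1,"dx":0,"dy":0.54,"dz":-0.45,"yaw":0},{"gripper":-1,"dx":0,"dy":0.3,"dz":-0.2,"yaw":0},{"gripper":-1,"dx":0,"dy":0,"dz":0,"yaw":0}]'; python3 -c "
from h import *
goC(-.05,.02,.045);c=cam('wrist');s=arm.state();print(s['eef_rot'],s['ft_force'],s['joint_pos'].round(2))"
```

```text
time: 54.6
tool_pos: [0.3824, -0.1729, 0.0313]
eef_rot: [-3.056, 0.02, 0.737]
ft_force: [-0.3, 0.3, -0.6]
grip_width: -0.0
time: 55.1
tool_pos: [0.3962, -0.1881, 0.0423]
eef_rot: [-3.056, 0.02, 0.737]
ft_force: [-1.0, -0.3, 0.6]
grip_width: 0.0001
shift cm [-0.16  0.94 -0.35] yaw turn to PSI 0.002 now [ 0.3962 -0.1881  0.0423]
[-3.05629117  0.02026809  0.73693674] [ 0.02038386  0.20963365 -0.18516088] [-0.28  0.58  0.82  2.16 -0.64  0.76  0.15]
```

```bash
python3 -m crank '[{"gripper":-1,"dx":0,"dy":0.5,"dz":-0.15,"yaw":0},{"gripper":-1,"dx":0,"dy":0.4,"dz":-0.1,"yaw":0},{"gripper":-1,"dx":0,"dy":0,"dz":0,"yaw":0}]'; python3 -c "
from h import *
c=cam('wrist');goC(-.05,.02,.045);s=arm.state();print(s['eef_rot'],s['ft_force'])"; python3 -m crank '[{"gripper":-1,"dx":0,"dy":0.3,"dz":-0.05,"yaw":0},{"gripper":-1,"dx":0,"dy":0,"dz":0,"yaw":0}]'; python3 -c "
from h import *
c=cam('wrist');goC(-.05,.02,.045);s=arm.state();print(s['eef_rot'],s['ft_force'])"
```

```text
time: 55.45
tool_pos: [0.4026, -0.1951, 0.0441]
eef_rot: [-3.056, 0.02, 0.737]
ft_force: [0.3, 0.9, -0.7]
grip_width: -0.0
shift cm [-0.16  0.02 -0.1 ] yaw turn to PSI 0.002 now [ 0.4025 -0.195   0.044 ]
[-3.05592795  0.020181    0.73704567] [-0.09497231 -0.33414355  0.1489618 ]
time: 55.7
tool_pos: [0.4039, -0.1965, 0.0439]
eef_rot: [-3.053, 0.02, 0.737]
ft_force: [-1.8, 2.3, 2.1]
grip_width: 0.0005
shift cm [-0.16 -0.19 -0.09] yaw turn to PSI 0.002 now [ 0.4039 -0.1966  0.0439]
[-3.05383238  0.0202821   0.73727168] [-3.28367424  3.36562493  1.17088447]
```

```bash
python3 -m crank '[{"gripper":-1,"dx":0,"dy":0.4,"dz":-0.05,"yaw":0},{"gripper":-1,"dx":0,"dy":0.4,"dz":0,"yaw":0}]'; python3 -c "
from h import *
s=arm.state();print(s['ft_force']);goC(-.05,.02,.045)"; python3 -m crank '[{"gripper":-1,"dx":0,"dy":0,"dz":0,"yaw":0},{"gripper":-1,"dx":0,"dy":0,"dz":0,"yaw":0}]';python3 -m crank '[{"gripper":-1,"dx":0,"dy":-1.5,"dz":0,"yaw":0},{"gripper":-1,"dx":0,"dy":-2,"dz":0,"yaw":0},{"gripper":-1,"dx":0,"dy":0,"dz":-4,"yaw":0},{"gripper":-1,"dx":0,"dy":0,"dz":-4,"yaw":0},{"gripper":-1,"dx":0,"dy":0,"dz":-4,"yaw":0},{"gripper":-1,"dx":0,"dy":0,"dz":-4,"yaw":0},{"gripper":-1,"dx":0,"dy":0,"dz":0,"yaw":0},{"gripper":-1,"dx":0,"dy":0,"dz":0,"yaw":0}]';python3 -c "
from h import *
c=cam('wrist');cv2.imwrite('pics/w21.png',c['img']);d=cam('side');cv2.imwrite('pics/d21.png',d['img'])
print(arm.state()['tool_pos'])
for z in (.064,): 
  for y in (80,20,-40): print(y,[np.round(proj(c,[*fromC(x/1e3,y/1e3),z])).tolist() for x in (-34,-26)])
a=cv2.resize(c['img'][0:330,180:512],(400,400),interpolation=3);b=cv2.resize(d['img'][190:350,190:350],(400,400),interpolation=3)
cv2.imwrite('pics/f.png',np.hstack([a,b]))"
```

```text
time: 55.95
tool_pos: [0.4043, -0.197, 0.0428]
eef_rot: [-3.038, 0.02, 0.739]
ft_force: [-24.4, 28.6, 34.0]
grip_width: -0.0
[-24.36472372  28.55323837  33.96633248]
shift cm [-0.17 -0.27 -0.19] yaw turn to PSI 0.004 now [ 0.4043 -0.197   0.0428]
time: 56.15
tool_pos: [0.4032, -0.1958, 0.0425]
eef_rot: [-3.034, 0.019, 0.739]
ft_force: [0.8, -0.0, 0.0]
grip_width: -0.0
time: 56.95
tool_pos: [0.3948, -0.1826, 0.2116]
eef_rot: [-3.039, 0.02, 0.737]
ft_force: [-0.1, -0.3, -0.7]
grip_width: 0.0002
[ 0.39432268 -0.1827344   0.21093951]
80 [[314.0, 105.0], [324.0, 106.0]]
20 [[310.0, 177.0], [319.0, 177.0]]
-40 [[306.0, 239.0], [315.0, 239.0]]
```

View pics/f.png

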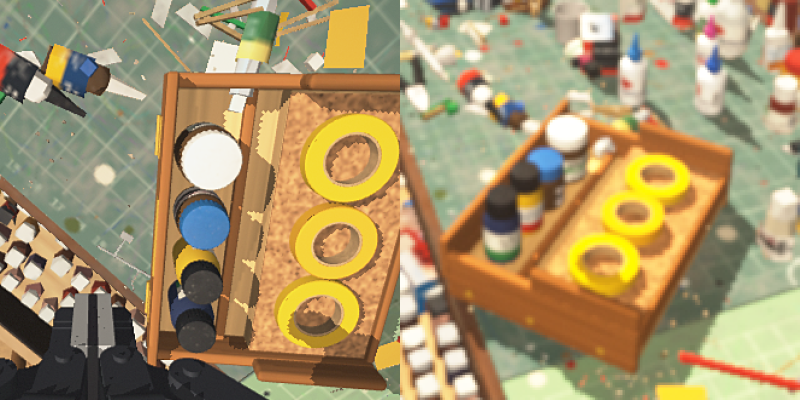

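```bash
python3 -c "
from h import *
d=cam('side');a=cv2.imread('pics/side0.png');b=d['img']
for y in (90,60,40,0,-45,-80,-95):
  P=[proj(d,[*fromC(x/1e3,y/1e3),.064]) for x in np.arange(-64,-10,3)]
  f=lambda im:[int(cv2.getRectSubPix(im,(1,1),p)[0,0,1]) for p in np.array(P,np.float32).tolist()]
  print(y);print(f(a));print(f(b))
g=cv2.absdiff(a,b).max(2)
"
```

```text
90
[175, 177, 178, 178, 177, 177, 178, 179, 177, 177, 180, 174, 158, 128, 90, 68, 74, 96]
[179, 183, 184, 183, 182, 183, 183, 183, 182, 183, 186, 182, 167, 140, 114, 114, 165, 213]
60
[78, 77, 80, 77, 75, 107, 184, 238, 249, 248, 245, 228, 172, 124, 83, 65, 66, 66]
[82, 82, 85, 82, 81, 114, 190, 242, 251, 250, 247, 233, 179, 139, 186, 255, 255, 255]
40
[106, 106, 112, 112, 108, 108, 104, 96, 96, 100, 110, 128, 144, 121, 81, 65, 65, 65]
[184, 177, 171, 182, 188, 176, 176, 177, 179, 182, 183, 177, 162, 130, 89, 69, 68, 81]
0
[103, 133, 166, 174, 177, 181, 184, 184, 182, 181, 184, 180, 154, 113, 73, 64, 63, 63]
[187, 188, 186, 180, 182, 186, 189, 190, 188, 186, 190, 189, 165, 121, 90, 81, 79, 78]
-45
[98, 100, 102, 101, 99, 100, 108, 138, 173, 186, 179, 168, 145, 103, 67, 62, 61, 60]
[186, 190, 192, 191, 187, 190, 192, 194, 194, 191, 185, 173, 142, 93, 77, 77, 77, 76]
-80
[73, 87, 91, 92, 92, 94, 108, 138, 125, 106, 114, 140, 137, 96, 65, 61, 58, 58]
[126, 155, 170, 175, 175, 177, 187, 200, 198, 189, 180, 170, 147, 105, 69, 63, 60, 60]
-95
[72, 75, 69, 65, 65, 71, 80, 93, 96, 95, 91, 86, 81, 72, 61, 59, 57, 57]
[97, 111, 116, 116, 115, 126, 148, 173, 181, 181, 178, 168, 144, 100, 68, 63, 61, 61]
```

```bash
python3 -c "
from h import *
s=arm.state();print(s['time'],s['ft_force']);print(workorder.finish_job())"
```

```text
57.1 [-0.65772019  0.54974552 -0.41544014]
the job is handed in; nothing more can be done
None
```

I loaded the carrier as asked and handed the job in at 57 s.

- **Jars:** four were out on the mat (navy, amber, blue cap, white cap). I let the flap down and stood them upright in the front channel in one row. Gaps are about 3–6 mm by measurement.
- **Tapes:** all three rolls came up off the post and lie flat in a row in the middle of the cork deck. The orange-yellow roll and one yellow roll nearly touch; the other gap is about 3 mm.
- **Flap:** I shut it last, after the tapes. In the side camera its top edge is back where it was at the start, to about 1.5 mm.

**Last checks:** the final pictures showed all four jars upright, the tapes unstacked, the flap upright and the hand clear of everything.

**What didn't go smoothly:**
- My first push to shut the flap jammed on its top edge at about 15 N. I backed off and followed it up in an arc, which worked.
- The last press against the shut stop peaked at about 51 N at the wrist, through the fingertips. That is under the 120 N wrist limit, but harder than needed. It is also above the 40 N limit for the arm or gripper body, though only the fingertips should have been touching.
- The wrist slowly tilted during the run, reaching about 6° by the end. It did not disturb any of the placings.

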